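# Index the sample carousel by whole handwheel turns and lock its castle nut

## Task

Turn the handwheel by its upright grip, in whole turns, until the small square bottle on the rotary table stands in front of the reader and the crank is back at its home mark: each full turn moves the table one station, and either direction will do. Then tighten the castle nut on top of the table clockwise to the next slot that lines up with the cross hole in the spindle, and let go. Do not touch the containers on the table, which must stay standing in their cups, and leave the things around the machine where they are.

Things in the scene. Friction and masses are not known exactly. Their poses are not given: they have to be found in the camera images.
- indexer: Fixed grey rotary indexing machine, at a new place and yaw each time. Origin on the bench under the table's vertical axis. Own +x: from that axis to the reader (white box 54 mm wide on a post, front 111 mm from the axis, top at z 113 mm). Own -y: to the handwheel's axis, 190 mm away. The spindle's 4 mm cross hole runs along its x axis; a dark score on the spindle's end shows it.
- table_axis (a point): On the table's axis, at the top of the disc (194 mm across, z 45 mm). Six grey cups, 61 mm outside and 9 mm high, stand every 60 degrees on a circle of 66 mm radius; one starts exactly at the reader. A hub 46 mm across at its top carries the castle nut, which sits on the fixed spindle (21 mm) and stays when the table turns.
- reader_station (a point): Fixed point in front of the reader, 66 mm from the table's axis, at the height of the square bottle's middle: where the bottle's middle must come.
- bottle_middle (a point): Middle, half-way up, of the small square white-capped bottle (40 x 40 mm, 64 mm high; the only square one), standing loose in a cup of the table. It starts two or three stations from the reader, in any of three cups.
- large_vial_middle (a point): Middle of the round white-capped vial, 41 mm across and 75 mm high, loose in a cup of the table.
- small_vial_middle (a point): Middle of the narrow round vial, 25 mm across and 58 mm high, loose in a cup of the table.
- wheel_axis (a point): Fixed point on the handwheel's vertical axis, at the grip's height, z 145 mm. The black handwheel lies flat, rim 102 mm across at z 94 mm, on a grey flange 120 mm across.
- crank_knob (a point): Middle of the handwheel's upright black grip, at z 145 mm: 20 mm thick there, free from z 114 mm to its top at z 163 mm, 45 mm from the wheel's axis. It spins freely about its own upright axis, so it can be held with a constant hand direction while it is led round the circle; this takes 1 to 3 N.
- crank_home (a point): Fixed point where the middle of the grip stands at home: 45 mm from the wheel's axis on the machine's -x side, over a black mark on the flange. The grip starts here.
- handwheel (a joint): Handwheel angle in rad, 0 at the start, grows anticlockwise seen from above; unlimited, stays where it is left. The table turns in the same direction as the wheel at one sixth of its angle: one full turn moves the table by one station (60 degrees).
- nut_middle (a point): Fixed point on the steel castle nut's axis, half-way up its hexagon, z 150 mm. Hexagon 46 mm across flats, 53 mm across corners, z 137 to 161 mm; the slotted crown above it is 42 mm across and ends at z 171 mm, the spindle at z 176 mm. Six slots, 7 mm wide, one over the middle of each flat.
- castle_nut (a joint): Castle nut angle in rad, grows clockwise seen from above (tightening). At 0 and every further 1.047 (60 degrees) two slots line up with the cross hole and two flats are square to the machine's x axis. It starts between 0.25 and 0.75, so the next slot lines up at 1.047. Stiff (0.15 N m), stays where it is left.
- swab_tin: Bystander: round white tin, 59 mm across, 30 mm high, between table and handwheel on the robot's side; origin at the centre of its underside.
- small_tape: Bystander: roll of tape, 49 mm across, 12 mm high, between table and handwheel on the far side; origin at the centre of its underside.
- beaker: Bystander: clear beaker, 57 mm across, 101 mm high, behind the machine at the left; origin at the centre of its underside.
Things that resemble listed ones, but are neither listed nor needed, are in the scene too. Leave any black or yellow look-alike of the part that bears small_vial_middle alone.

How it is judged:
By the outcome, as a careful person would: the job done as asked, in the order asked, and still so for the second after the job is handed in, with the robot touching nothing.
It also fails if it takes over 72 s, if anything falls off the work surface, if the arm or the gripper's body presses on something with over 40 N, if the wrist force passes 120 N, or if a joint passes its speed limit or range.

## Robot

A 6-joint arm with a two-finger parallel gripper is mounted at the origin on a cart in front of the work surface, level with it; the furniture and walls round the work are solid. World frame = base frame: x ahead of the robot, y to its left, z up, the work surface at z = 0. Lengths are in m, angles in rad, forces in N, time in s.
With the tool pointing down it reaches from about 0.3 to 0.75 m from the base axis. Payload 8.5 kg.
Tool frame: the origin (TCP) lies midway between the tips of the shut fingers; the grasp point (between the pads) lies 19 mm behind it; z points along the fingers, y is the direction in which the jaws open and shut (so a half turn about z gives the same grasp; the last joint's range is limited). The gripper opens to 88 mm and grips with 3 to 60 N. Pads are 18 mm wide; open, the fingers measure 123 mm over their backs; the gripper's body (75 mm by 187 mm) begins 45 mm behind the grasp point.
Start: joints at [0.998, 0.381, 1.297, -0, 1.464, -0.215], TCP at [0.193, 0.515, 0.204] pointing down, gripper open.
Joint ranges: [-3.11, 3.11], [-0.89, 2.33], [0.22, 2.48], [-1.42, 4.56], [0.17, 2.85], [-2.88, 2.88]. Speed limits (rad/s): [2.39, 2.39, 3.14, 3.14, 3.14, 3.14].

## Interface

Orientations are given as [roll, pitch, yaw] about the fixed x, y, z axes, in that order (R = Rz(yaw) Ry(pitch) Rx(roll)).
In Python, from plant import * gives the robot as it stands.
- The arm moves only by the tool jog_arm, never from a script. Its argument "targets" is a list of rows, each an object with "jaw": the closure, from 0 (fully open) to 1 (shut); "travel": the shift along the tool's x, y, z in mm, a list of three; "twist": the turn, a rotation vector about the tool's x, y, z in rad, a list of three. In form: [{"jaw": jaw, "travel": [tx, ty, tz], "twist": [rx, ry, rz]}, ...]. A call has 1 to 8 rows; each row is the pose to reach, as a shift and turn from the pose commanded when the call began, along the tool's axes at that moment; what a row does not reach only later rows make up. A row lasts 1/12 s, in which the tool goes at most 41.7 mm and 7.16 degrees, less where a joint would pass 70% of its speed; a pose out of reach is approached as far as the arm can. A call with a gripper value outside its range is refused whole. The fingers move at their own pace and stop on an object; "newtons" is the grip in N (left out, the last holds). Time passes only in rows, so rows that repeat a pose let the fingers close. It gives the time, the measured TCP pose, the force and the opening at its end, in the units of the state.
- state(): the state, without advancing time (a new reading comes with each control period).
- read_camera(name): name is "side" or "top"; returns a dict with "img" (384x512x3 uint8, red, green, blue), "K" (3x3 intrinsics, pixels), "rvec" (rotation vector, rad) and "tvec" (3), from world to camera coordinates, as OpenCV has them. Camera axes: x right, y down, z forward; pixel columns grow to the right and rows downward; lengths in m; the calibration is good to about 2 mm. A picture is of the moment at which its call begins. There is no depth.
- job_done(): hands the job in, once; it reports no verdict.
Trained networks look in a picture, given as the dict that the camera call returned (one of the last four; its "shot" number tells which), for a name from the list of things; names that differ only in an ending like _2 or _b are one class to them, and where a whole thing is asked for, a point or a joint stands for the part that bears it (a point fixed in the world has none). Each returns a list of dicts, best first, with "conf" (0 to 1); they miss things now and then, are a little off and sometimes report something else, mostly with a low value. They report only what shows in the picture. A call takes as long as a camera call. They do not tell look-alikes from the thing itself.
- masks_of(query, picture): "region" (384x512 bool, what is visible of it) and "rect" ([left, top, right, bottom] in pixels, round what is visible of it).
- spot_point(query, picture): "xy" ([column, row] in pixels: a listed point, or the origin of a listed thing).
The state is a dict: "t": time; "qpos": joint angles; "qd": joint speeds; "joint_torque": joint torques, N m; "tcp_pos": TCP position; "eef_rot": TCP orientation; "force": force on the tool from outside, world axes, zero at the start; "moment": the same for the moment, N m; "opening": opening from 0.0 (shut) to 1.0 (fully open).
Only numpy, scipy, OpenCV 4.12 (cv2) and the standard library are available. Lean on these libraries where they do the work, as an engineer would, in place of code of your own. Each camera call takes 0.05 s, during which the arm holds its last target.

## Working session

There is one attempt and no reset: what is moved stays moved. The work goes in short steps, Python scripts to look and compute and a tool call to move; the robot and the scene stay as the last step left them, time stands still between calls to the robot, and variables do not carry over. Pictures are saved under pics/ and viewed, and the job is handed in when it is done.

Besides the shell and the picture viewer there is one more tool, called after "Emit:" as a command line: name --argument value ..., lists and objects as JSON in quotes. jog_arm: Moves the arm, as the interface text tells. Its arguments: {"type":"object","properties":{"targets":{"type":"array"},"newtons":{"type":"number"}},"required":["targets"]}

```bash
ls; mkdir -p pics; python3 - <<'E'
from plant import *
import cv2
for n in("top","side"):
    p=read_camera(n); im=cv2.cvtColor(p["img"],cv2.COLOR_RGB2BGR)
    cv2.imwrite(f"pics/{n}0.png",cv2.resize(im,None,fx=1.5,fy=1.5))
    print(n,p["K"].tolist(),p["rvec"],p["tvec"],p["shot"])
    for q in ["table_axis","nut_middle","crank_knob","crank_home","wheel_axis","reader_station","bottle_middle","small_vial_middle","large_vial_middle","indexer","swab_tin","small_tape","beaker"]:
        print(q,[(np.round(d["xy"],1).tolist(),round(d["conf"],2)) for d in spot_point(q,p)] if 'np' in globals() else [(list(d["xy"]),d["conf"]) for d in spot_point(q,p)])
print(state())
E
```

```text
pics
top [[402.7652899240614, 0.0, 256.9648923542547], [0.0, 402.7652899240614, 192.2961572419564], [0.0, 0.0, 1.0]] [ 2.08387159 -2.14656246  0.1769598 ] [0.01138923 0.52157424 1.07296189] 1
table_axis [([226.2, 209.5], 0.61)]
nut_middle [([214.2, 200.0], 0.93)]
crank_knob [([294.8, 196.8], 0.48)]
crank_home [([293.1, 198.9], 0.97)]
wheel_axis [([287.9, 182.4], 0.94)]
reader_station []
bottle_middle [([215.8, 202.6], 0.74), ([232.0, 226.5], 0.49)]
small_vial_middle [([347.8, 223.3], 0.49), ([243.8, 212.3], 0.48), ([329.8, 201.6], 0.43), ([317.4, 235.4], 0.38)]
large_vial_middle [([204.4, 221.6], 0.65)]
indexer [([221.3, 207.1], 0.79)]
swab_tin [([270.3, 225.2], 0.67)]
small_tape [([256.9, 174.4], 0.73), ([229.9, 227.9], 0.65)]
beaker [([176.4, 151.7], 0.88), ([204.2, 221.8], 0.66)]
side [[362.0459706159686, 0.0, 254.0548856958843], [0.0, 362.0459706159686, 197.47338843507546], [0.0, 0.0, 1.0]] [ 2.08658523 -0.55574922  0.32701485] [-0.47091     0.22765431  0.69408448] 2
table_axis [([216.2, 206.0], 0.66)]
nut_middle [([215.5, 172.4], 0.88), ([254.4, 212.0], 0.56)]
crank_knob [([253.
[... 521 characters left out ...]
.3], 0.73), ([219.2, 254.9], 0.25)]
{'t': 1.4, 'qpos': array([ 9.97686926e-01,  3.80604587e-01,  1.29739561e+00,  1.49978589e-05,
        1.46358869e+00, -2.15265042e-01]), 'qd': array([-5.16673857e-04,  1.36189476e-03,  1.29165121e-03,  8.50260410e-05,
        6.96716816e-04,  6.93818281e-04]), 'joint_torque': array([-2.99605672e-04, -4.37786615e+01, -2.24731904e+01,  7.14613893e-02,
        3.13686579e-02, -3.86274053e-05]), 'tcp_pos': array([0.19261431, 0.51515696, 0.20424742]), 'eef_rot': array([ 3.14158579e+00, -1.37630149e-05,  2.78374669e+00]), 'force': array([-0.46625431, -0.43155948, -0.32739613]), 'moment': array([0.024668  , 0.01339122, 0.00516494]), 'opening': 0.9983599521450576}
```

View pics/top0.png

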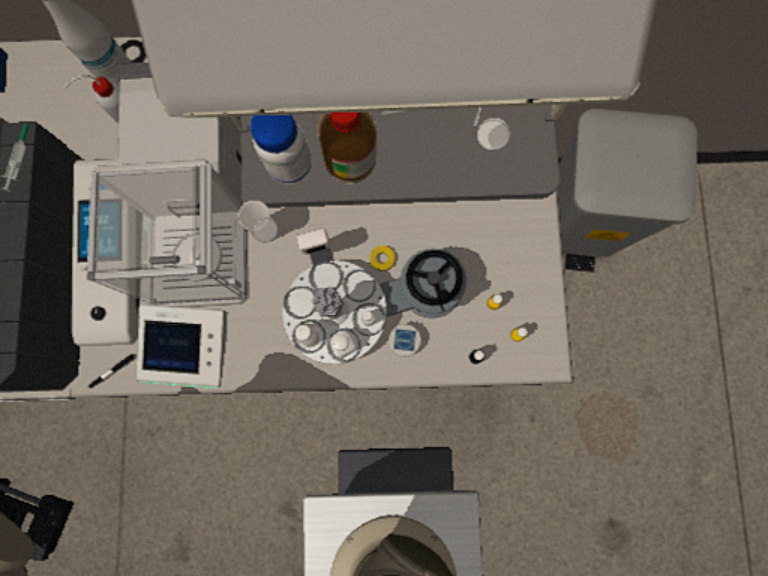

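View pics/side0.png

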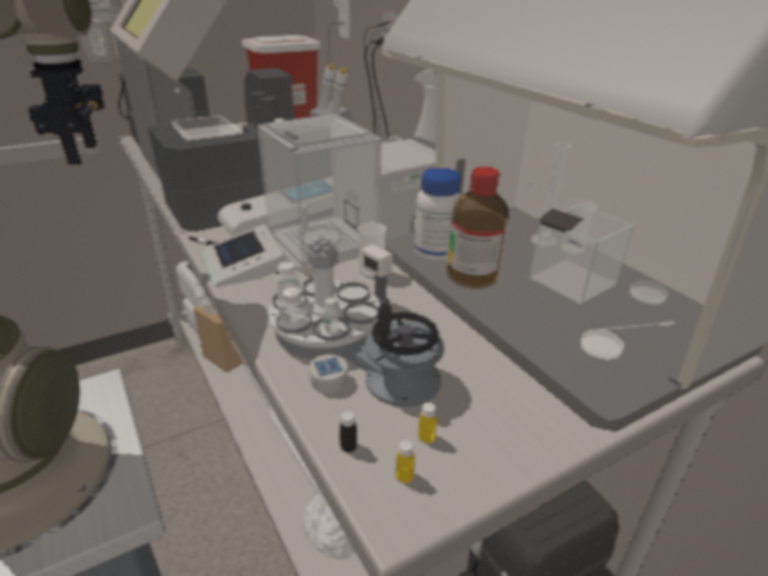

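```bash
python3 - <<'E'
from plant import *
import cv2
for n,(a,b,c,d) in {"top":(170,140,340,260),"side":(170,150,310,290)}.items():
    p=read_camera(n); im=cv2.cvtColor(p["img"],cv2.COLOR_RGB2BGR)[b:d,a:c]
    cv2.imwrite(f"pics/{n}1.png",cv2.resize(im,None,fx=4.2,fy=4.2,interpolation=cv2.INTER_CUBIC))
    cv2.imwrite(f"pics/raw_{n}.png",cv2.cvtColor(p["img"],cv2.COLOR_RGB2BGR))
E
```

```text
(no output)
```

View pics/top1.png

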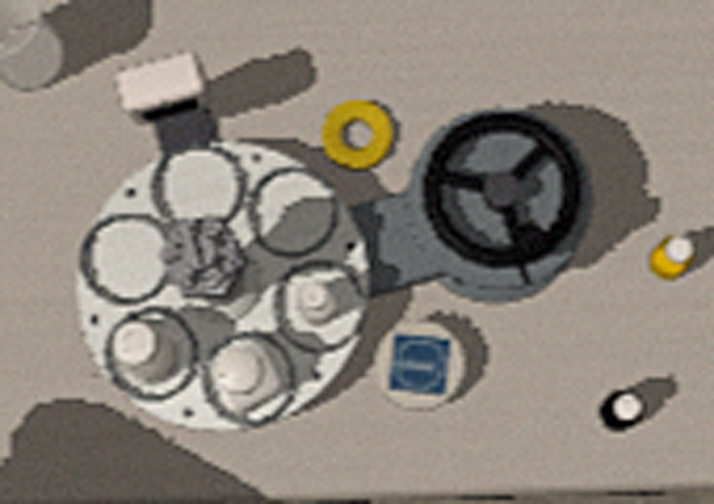

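View pics/side1.png

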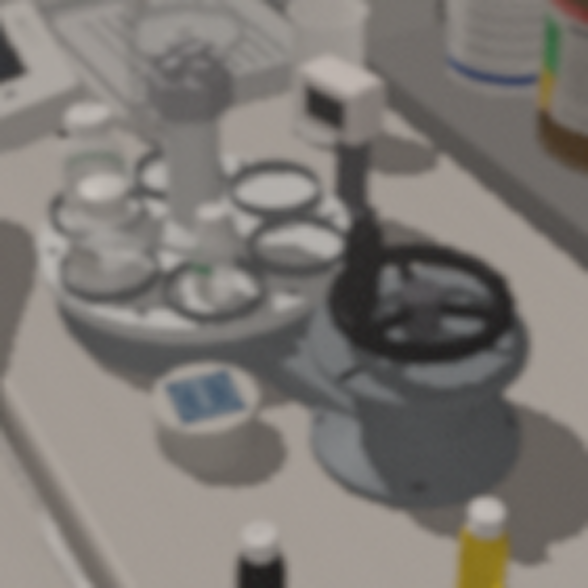

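```bash
cat > h.py <<'E'
import numpy as np, cv2
C={"top":(402.7652899,256.96489,192.296157,[2.08387159,-2.14656246,0.1769598],[0.01138923,0.52157424,1.07296189]),
"side":(362.04597,254.0548857,197.473388,[2.08658523,-0.55574922,0.32701485],[-0.47091,0.22765431,0.69408448])}
def cam(n):
    f,cx,cy,r,t=C[n]; return np.array([[f,0,cx],[0,f,cy],[0,0,1]]),np.array(r),np.array(t)
def proj(n,P):
    K,r,t=cam(n); return cv2.projectPoints(np.array(P,float).reshape(-1,3),r,t,K,None)[0][:,0]
def ray(n,uv):
    K,r,t=cam(n);R=cv2.Rodrigues(r)[0];o=-R.T@t
    return o,R.T@np.linalg.inv(K)@np.array([uv[0],uv[1],1.])
def atz(n,uv,z):
    o,d=ray(n,uv); return o+d*(z-o[2])/d[2]
def M(x,y,yaw,p):
    p=np.array(p,float).reshape(-1,3);c,s=np.cos(yaw),np.sin(yaw)
    return np.c_[x+c*p[:,0]-s*p[:,1],y+s*p[:,0]+c*p[:,1],p[:,2]]
E
python3 - <<'E'
from h import *
from scipy.optimize import least_squares
np.set_printoptions(precision=4,suppress=True)
print(ray("top",(0,0))[0],ray("side",(0,0))[0])
for n,uv,z in [("top",(214.2,200),.15),("side",(215.5,172.4),.15),("top",(287.9,182.4),.145),("side",(270.1,203.3),.145),("top",(293.1,198.9),.145),("side",(253,210.2),.145),("side",(253.3,212.4),.145),("top",(226.2,209.5),.045),("side",(216.2,206),.045),("top",(221.3,207.1),0),("side",(219.5,225.1),0)]:
    print(n,uv,z,atz(n,uv,z))
obs=[("top",(214.2,200),(0,0,.15)),("side",(215.5,172.4),(0,0,.15)),("top",(287.9,182.4),(0,-.19,.145)),("side",(270.1,203.3),(0,-.19,.145)),("top",(293.1,198.9),(-.045,-.19,.145)),("side",(253,210.2),(-.045,-.19,.145)),("side",(253.3,212.4),(-.045,-.19,.145)),("top",(226.2,209.5),(0,0,.045)),("side",(216.2,206),(0,0,.045))]
def res(p): return np.concatenate([proj(n,M(*p,q))[0]-uv for n,uv,q in obs])
s=least_squares(res,[.48,.08,0],loss="soft_l1"); print(s.x); print(res(s.x).reshape(-1,2))
E
```

```text
[ 0.3143 -0.0221  1.1507] [ 0.1647 -0.6309  0.5746]
top (214.2, 200) 0.15 [0.4862 0.1028 0.15  ]
side (215.5, 172.4) 0.15 [0.4804 0.0783 0.15  ]
top (287.9, 182.4) 0.145 [ 0.5267 -0.0852  0.145 ]
side (270.1, 203.3) 0.145 [ 0.5279 -0.0938  0.145 ]
top (293.1, 198.9) 0.145 [ 0.4837 -0.0965  0.145 ]
side (253, 210.2) 0.145 [ 0.4827 -0.0985  0.145 ]
side (253.3, 212.4) 0.145 [ 0.4792 -0.1057  0.145 ]
top (226.2, 209.5) 0.045 [0.4765 0.0827 0.045 ]
side (216.2, 206) 0.045 [0.4825 0.0884 0.045 ]
top (221.3, 207.1) 0 [0.4905 0.1011 0.    ]
side (219.5, 225.1) 0 [0.4788 0.0645 0.    ]
[0.4849 0.0947 0.2218]
[[ 3.1929  0.4166]
 [-1.1902 -3.2516]
 [ 2.1379 -0.0744]
 [-1.2684 -0.5691]
 [ 1.6002  0.2814]
 [ 0.5347  0.4714]
 [ 0.2347 -1.7286]
 [-4.347  -2.869 ]
 [-0.2055 -1.4284]]
```

```bash
cat > ov.py <<'E'
from h import *
import sys
p=[float(a) for a in sys.argv[1:4]]; tag=sys.argv[4]
th=np.linspace(0,2*np.pi,73)
def circ(cx,cy,r,z): return np.c_[cx+r*np.cos(th),cy+r*np.sin(th),0*th+z]
curves=[(circ(0,0,.097,.045),(0,0,255)),(circ(0,-.19,.051,.094),(0,255,0)),(circ(0,0,.021,.171),(255,0,255)),(circ(-.045,-.19,.01,.163),(255,255,0)),(circ(-.045,-.19,.01,.114),(255,255,0)),
(np.array([[.111,-.027,.113],[.111,.027,.113]]),(255,0,0))]
for k in range(6): curves.append((circ(.066*np.cos(k*np.pi/3),.066*np.sin(k*np.pi/3),.0305,.054),(0,140,255)))
for n,(a,b,c,d) in {"top":(170,140,340,260),"side":(170,150,310,290)}.items():
    S=4.2 if n=="top" else 4.2
    im=cv2.resize(cv2.imread(f"pics/raw_{n}.png")[b:d,a:c],None,fx=S,fy=S,interpolation=cv2.INTER_CUBIC)
    for q,col in curves:
        uv=(proj(n,M(*p,q))-[a,b]+.5)*S-.5
        cv2.polylines(im,[np.round(uv).astype(int)],False,col,1,cv2.LINE_AA)
    cv2.imwrite(f"pics/ov_{n}_{tag}.png",im)
E
python3 ov.py .4849 .0947 .2218 a
```

```text
(no output)
```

View pics/ov_top_a.png

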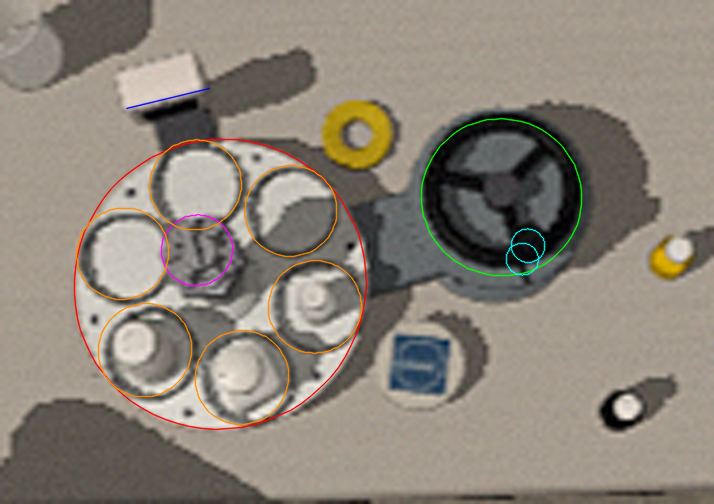

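View pics/ov_side_a.png

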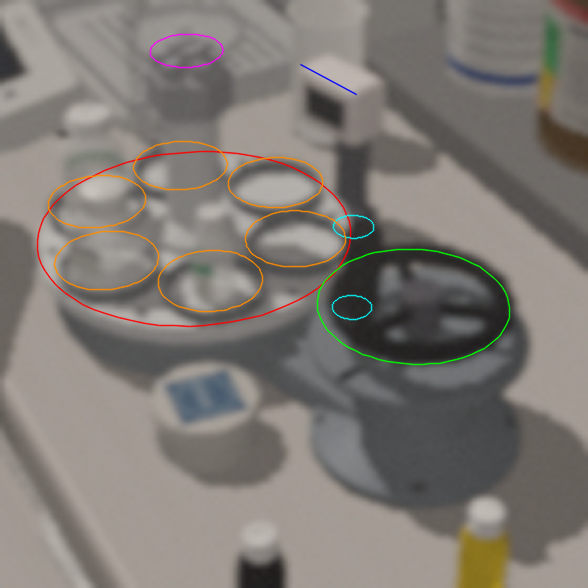

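```bash
python3 - <<'E'
from h import *
from scipy.optimize import least_squares
np.set_printoptions(precision=4,suppress=True)
c=lambda k:(.066*np.cos(k*np.pi/3),.066*np.sin(k*np.pi/3),.054)
O=[("top",(200,186),c(0)),("top",(127,258),c(1)),("top",(150,352),c(2)),("top",(248,379),c(3)),("top",(320,307),c(4)),("top",(293,211),c(5)),("top",(504,188),(0,-.19,.09)),("top",(204,256),(0,0,.171)),
("side",(275,190),c(0)),("side",(298,246),c(5)),("side",(213,290),c(4)),("side",(110,270),c(3)),("side",(97,210),c(2)),("side",(423,303),(0,-.19,.09)),("side",(190,66),(0,0,.171)),("side",(360,230),(-.045,-.19,.155))]
off={"top":(170,140),"side":(170,150)}
def res(p):
    r=[]
    for n,uv,q in O:
        b=p[3:5] if n=="top" else p[5:7]
        r.append(proj(n,M(*p[:3],q))[0]+b-(np.array(uv)/4.2+off[n]-.4))
    return np.concatenate(r+[p[3:]/1.0*1.5])
s=least_squares(res,[.48,.09,.22,0,0,0,0],loss="soft_l1",x_scale=[.01,.01,.05,1,1,1,1]); print(s.x); print(s.fun.reshape(-1,2)[:len(O)])
E
```

```text
[ 0.4833  0.0907  0.2501 -0.1732 -0.004   0.146   0.8304]
[[-0.5491  0.2732]
 [-0.0295 -0.0302]
 [ 0.4768  0.4373]
 [ 0.4055 -0.1733]
 [ 0.1687 -0.321 ]
 [ 0.199  -0.1178]
 [ 0.0279  0.8759]
 [-0.3232 -0.9546]
 [-0.0856 -0.6216]
 [-0.1244 -0.6098]
 [ 0.3393 -0.7072]
 [-0.2082 -0.4069]
 [-0.1772 -0.1546]
 [-0.2616  2.5253]
 [-0.6345 -2.1568]
 [ 1.0801  3.5953]]
```

```bash
python3 ov.py .4833 .0907 .2501 b
```

```text
(no output)
```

View pics/ov_top_b.png

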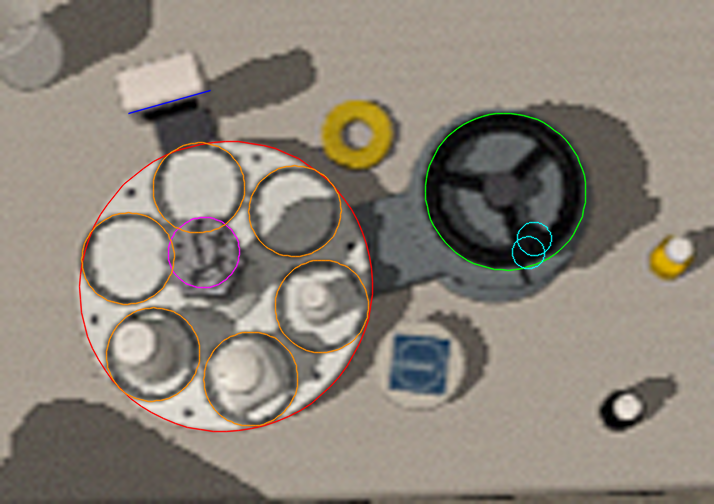

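View pics/ov_side_b.png

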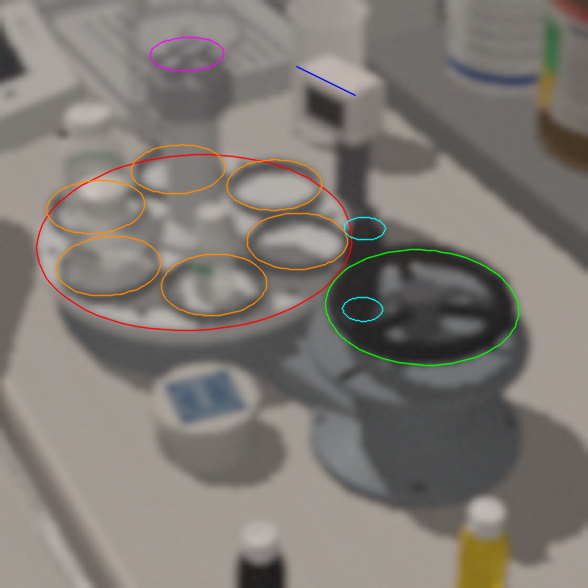

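```bash
python3 - <<'E'
from h import *
for k in (2,3,4):
    for h in (.103,.109,.120):
        q=M(.4833,.0907,.2501,(.066*np.cos(k*np.pi/3),.066*np.sin(k*np.pi/3),h))
        print(k,h,((proj("top",q)-[170,140]+.4)*4.2)[0].round(),((proj("side",q)-[170,150]+.4)*4.2)[0].round())
for n,(a,b,c,d) in {"top":(188,200,255,245),"side":(172,168,240,228)}.items():
    cv2.imwrite(f"pics/z_{n}.png",cv2.resize(cv2.imread(f"pics/raw_{n}.png")[b:d,a:c],None,fx=9,fy=9,interpolation=cv2.INTER_CUBIC))
E
```

```text
2 0.103 [141. 345.] [ 90. 138.]
2 0.109 [140. 344.] [ 89. 130.]
2 0.12 [137. 342.] [ 87. 114.]
3 0.103 [243. 371.] [102. 195.]
3 0.109 [242. 370.] [102. 186.]
3 0.12 [241. 368.] [100. 170.]
4 0.103 [318. 295.] [211. 213.]
4 0.109 [317. 294.] [211. 204.]
4 0.12 [316. 291.] [210. 188.]
```

View pics/z_top.png

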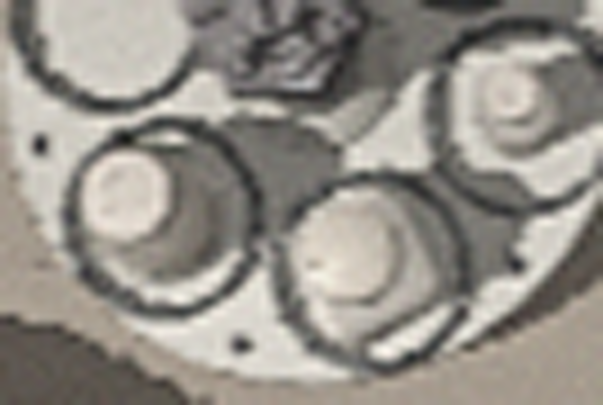

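View pics/z_side.png

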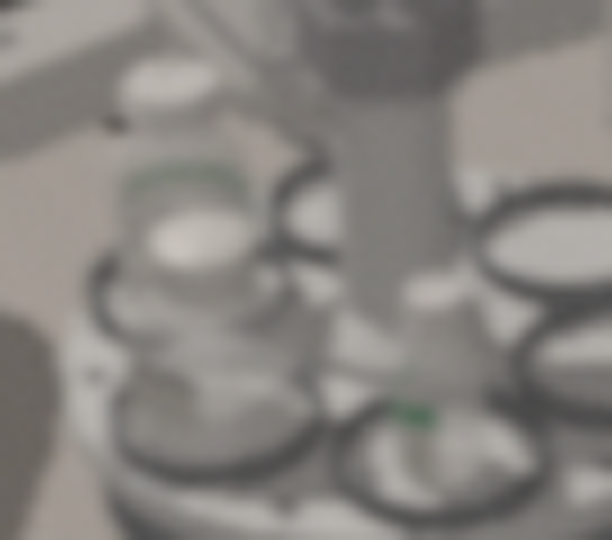

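```bash
python3 - <<'E'
from h import *
def tri(a,b):
    o1,d1=ray("top",a);o2,d2=ray("side",b)
    A=np.c_[d1,-d2];s=np.linalg.lstsq(A,o2-o1,rcond=None)[0]
    return (o1+d1*s[0]).round(3),(o2+d2*s[1]).round(3)
print(tri((110,75),(260,33)),tri((420,83),(500,105)))
for z in (.2,.3,.4,.5,.6): print(z,atz("top",(110,75),z).round(3),atz("top",(420,83),z).round(3))
print("amber cap",tri((345/1.5,118/1.5),(485/1.5,178/1.5)))
print("deck edge",tri((400/1.5,200/1.5),(520/1.5,330/1.5)),atz("top",(400/1.5,200/1.5),0.0))
p=(.4833,.0907,.2501)
print("axis",M(*p,(0,-.19,.145)),"home",M(*p,(-.045,-.19,.145)))
E
```

```text
(array([0.697, 0.274, 0.418]), array([0.711, 0.265, 0.422])) (array([ 0.67 , -0.343,  0.389]), array([ 0.699, -0.386,  0.42 ]))
0.2 [0.811 0.362 0.2  ] [ 0.759 -0.423  0.2  ]
0.3 [0.759 0.321 0.3  ] [ 0.712 -0.381  0.3  ]
0.4 [0.706 0.281 0.4  ] [ 0.665 -0.339  0.4  ]
0.5 [0.654 0.24  0.5  ] [ 0.619 -0.296  0.5  ]
0.6 [0.602 0.2   0.6  ] [ 0.572 -0.254  0.6  ]
amber cap (array([0.768, 0.05 , 0.243]), array([0.774, 0.046, 0.246]))
deck edge (array([ 0.715, -0.037, -0.016]), array([ 0.781, -0.088,  0.007])) [ 0.70911161 -0.03720884  0.        ]
axis [[ 0.53032516 -0.09338866  0.145     ]] home [[ 0.48672522 -0.1045262   0.145     ]]
```

Emit:
jog_arm --targets '[{"jaw": 0, "travel": [-30, -29, -15], "twist": [0, 0, 0]}, {"jaw": 0, "travel": [-60, -58, -15], "twist": [0, 0, 0]}, {"jaw": 0, "travel": [-90, -87, -15], "twist": [0, 0, 0]}, {"jaw": 0, "travel": [-120, -116, -15], "twist": [0, 0, 0]}, {"jaw": 0, "travel": [-150, -145, -15], "twist": [0, 0, 0]}, {"jaw": 0, "travel": [-180, -174, -15], "twist": [0, 0, 0]}, {"jaw": 0, "travel": [-210, -203, -15], "twist": [0, 0, 0]}, {"jaw": 0, "travel": [-235, -228, -15], "twist": [0, 0, 0]}]' --newtons 25

```text
t: 2.17
tcp_pos: [0.3333, 0.2173, 0.2195]
eef_rot: [3.141, 0.001, 2.784]
force: [-0.1, -0.1, -0.1]
opening: 1.0
```

Emit:
jog_arm --targets '[{"jaw": 0, "travel": [-30, -29, 0], "twist": [0, 0, 0]}, {"jaw": 0, "travel": [-60, -58, 0], "twist": [0, 0, 0]}, {"jaw": 0, "travel": [-90, -87, 0], "twist": [0, 0, 0]}, {"jaw": 0, "travel": [-120, -116, 0], "twist": [0, 0, 0]}, {"jaw": 0, "travel": [-150, -145, 0], "twist": [0, 0, 0]}, {"jaw": 0, "travel": [-180, -174, 0], "twist": [0, 0, 0]}, {"jaw": 0, "travel": [-210, -203, 0], "twist": [0, 0, 0]}, {"jaw": 0, "travel": [-235, -228, 0], "twist": [0, 0, 0]}]'

```text
t: 2.83
tcp_pos: [0.4739, -0.0793, 0.2193]
eef_rot: [-3.141, 0.0, 2.783]
force: [-0.3, 1.8, -0.1]
opening: 0.999
```

Emit:
jog_arm --targets '[{"jaw": 0, "travel": [-12, -12, 0], "twist": [0, 0, 0]}, {"jaw": 0, "travel": [-22, -21, 0], "twist": [0, 0, 0]}, {"jaw": 0, "travel": [-22, -21, 20], "twist": [0, 0, 0]}, {"jaw": 0, "travel": [-22, -21, 30], "twist": [0, 0, 0]}, {"jaw": 0, "travel": [-22, -21, 30], "twist": [0, 0, 0]}]'

```text
t: 3.25
tcp_pos: [0.4853, -0.1027, 0.1875]
eef_rot: [3.141, -0.004, 2.785]
force: [0.9, -0.1, 0.1]
opening: 1.001
```

```bash
python3 - <<'E'
from plant import *
import cv2
o=[]
for n in("top","side"):
    p=read_camera(n); im=cv2.cvtColor(p["img"],cv2.COLOR_RGB2BGR)
    a,b,c,d=(220,130,340,250) if n=="top" else (170,120,310,260)
    o.append(cv2.resize(im[b:d,a:c],(400,400),interpolation=cv2.INTER_CUBIC))
cv2.imwrite("pics/g1.png",cv2.hconcat(o)); s=state(); print(s["t"],s["tcp_pos"],s["force"])
E
```

```text
3.35 [ 0.48634613 -0.10306836  0.18969029] [-0.16057862 -0.92837047  0.18569792]
```

View pics/g1.png

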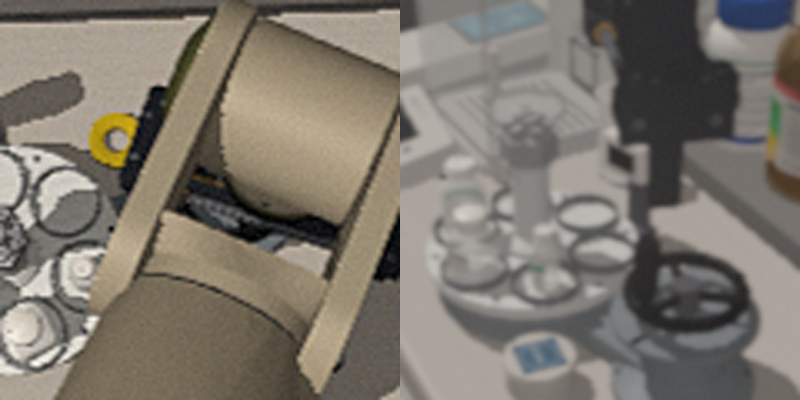

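```bash
python3 - <<'E'
from h import *
for z in (.19,.163,.145): print(z,((proj("side",(.4863,-.1031,z))-[170,120])*400/140+[400,0]).round(1))
print(((proj("side",(.4763,-.1031,.163))-[170,120])*400/140+[400,0]).round(1))
E
```

```text
0.19 [[645.8 207. ]]
0.163 [[645.1 238.9]]
0.145 [[644.6 259.5]]
[[633.  242.7]]
```

Emit:
jog_arm --targets '[{"jaw": 0, "travel": [0, 0, 30], "twist": [0, 0, 0]}, {"jaw": 0, "travel": [0, 0, 58], "twist": [0, 0, 0]}, {"jaw": 0.6, "travel": [0, 0, 58], "twist": [0, 0, 0]}, {"jaw": 1, "travel": [0, 0, 58], "twist": [0, 0, 0]}, {"jaw": 1, "travel": [0, 0, 58], "twist": [0, 0, 0]}, {"jaw": 1, "travel": [0, 0, 58], "twist": [0, 0, 0]}, {"jaw": 1, "travel": [0, 0, 58], "twist": [0, 0, 0]}, {"jaw": 1, "travel": [0, 0, 58], "twist": [0, 0, 0]}]' --newtons 15

```text
t: 4.02
tcp_pos: [0.4868, -0.1041, 0.1323]
eef_rot: [-3.141, 0.002, 2.784]
force: [-0.2, 0.3, -0.3]
opening: 0.574
```

Emit:
jog_arm --targets '[{"jaw": 1, "travel": [0, 0, 0], "twist": [0, 0, 0]}, {"jaw": 1, "travel": [0, 0, 0], "twist": [0, 0, 0]}, {"jaw": 1, "travel": [0, 0, 0], "twist": [0, 0, 0]}]'

```text
t: 4.27
tcp_pos: [0.4864, -0.104, 0.1314]
eef_rot: [-3.142, 0.0, 2.784]
force: [-0.2, 0.2, 0.4]
opening: 0.349
```

```bash
python3 - <<'E'
from plant import *
import cv2
o=[]
for n in("top","side"):
    p=read_camera(n); im=cv2.cvtColor(p["img"],cv2.COLOR_RGB2BGR)
    a,b,c,d=(180,130,300,250) if n=="top" else (170,120,310,260)
    o.append(cv2.resize(im[b:d,a:c],(400,400),interpolation=cv2.INTER_CUBIC))
cv2.imwrite("pics/g2.png",cv2.hconcat(o)); s=state(); print(s["t"],s["tcp_pos"],s["eef_rot"],s["force"],s["opening"])
E
```

```text
4.3667 [ 0.48638033 -0.1039666   0.1312694 ] [-3.14159248e+00 -8.45788702e-05  2.78375199e+00] [ 0.22758363  0.6634626  -0.00441455] 0.2524050483555312
```

View pics/g2.png

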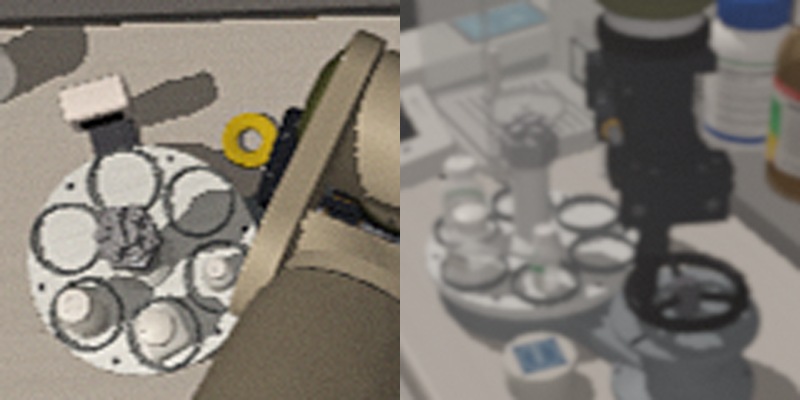

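Emit:
jog_arm --targets '[{"jaw": 1, "travel": [0, 0, 0], "twist": [0, 0, 0]}, {"jaw": 1, "travel": [0, 0, 0], "twist": [0, 0, 0]}, {"jaw": 1, "travel": [0, 0, 0], "twist": [0, 0, 0]}, {"jaw": 1, "travel": [0, 0, 0], "twist": [0, 0, 0]}]' --newtons 20

```text
t: 4.7
tcp_pos: [0.4864, -0.104, 0.1312]
eef_rot: [-3.142, -0.0, 2.784]
force: [-0.3, -0.3, -0.6]
opening: 0.003
```

```bash
python3 - <<'E'
from plant import *
s=state(); print(s["t"],s["tcp_pos"],s["force"],s["moment"],s["opening"])
E
```

```text
4.7 [ 0.48641434 -0.10395175  0.1312268 ] [-0.26277804 -0.34749917 -0.55740885] [0.02903624 0.01491151 0.00873848] 0.003233706220420395
```

```bash
python3 - <<'E'
from plant import *
from h import *
p=read_camera("side"); im=cv2.cvtColor(p["img"],cv2.COLOR_RGB2BGR)
a,b,c,d=230,160,300,240
S=8
im=cv2.resize(im[b:d,a:c],None,fx=S,fy=S,interpolation=cv2.INTER_CUBIC)
t=state()["tcp_pos"]
for q,col in [(t,(0,0,255)),(t+[0,0,.019],(0,255,0)),(t+[0,0,-.037],(255,0,0))]:
    u=(proj("side",q)[0]-[a,b]+.5)*S; cv2.circle(im,tuple(int(v) for v in u),4,col,-1)
im=cv2.convertScaleAbs(im,alpha=1.8,beta=10)
cv2.imwrite("pics/g3.png",im)
p=read_camera("top"); im=cv2.cvtColor(p["img"],cv2.COLOR_RGB2BGR)
cv2.imwrite("pics/g3t.png",cv2.resize(im[130:240,220:350],None,fx=6,fy=5,interpolation=cv2.INTER_CUBIC))
E
```

```text
(no output)
```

View pics/g3.png

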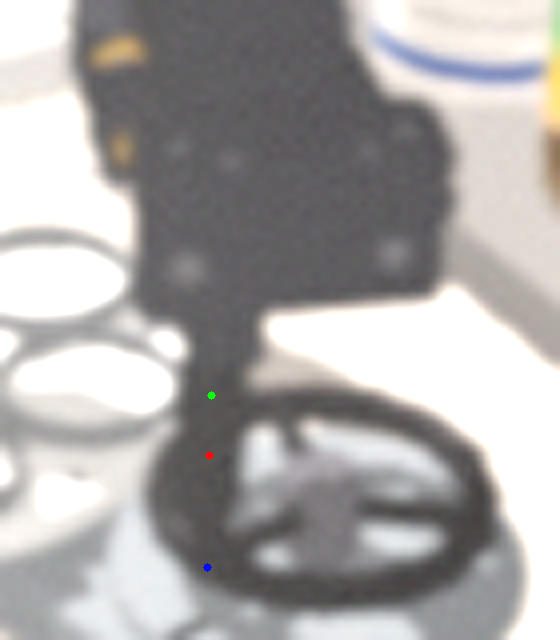

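View pics/g3t.png

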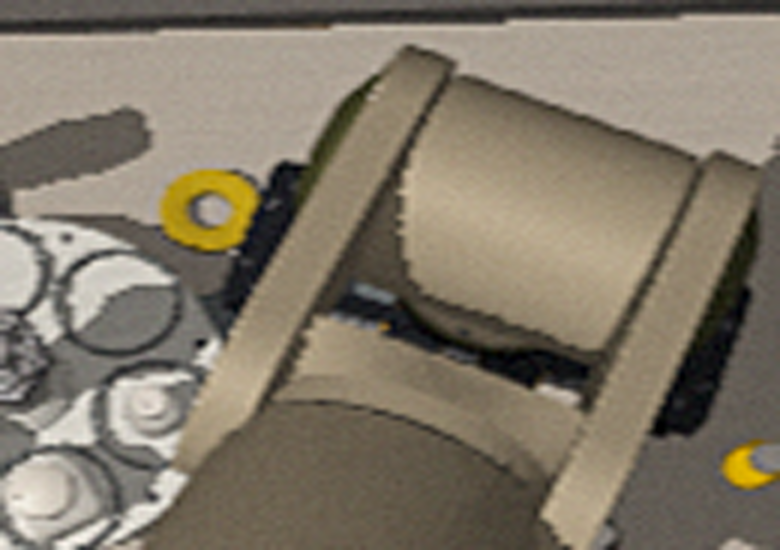

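```bash
python3 - <<'E'
from h import *
for b in (198,200,202): print(atz("side",(257,b),.163))
print(atz("side",(253.3,212.4),.145),atz("top",(294.8,196.8),.145))
K=cv2.imread("pics/raw_top.png")[160:220,260:320]
cv2.imwrite("pics/z3.png",cv2.convertScaleAbs(cv2.resize(K,None,fx=9,fy=9,interpolation=cv2.INTER_CUBIC),alpha=2))
K=cv2.imread("pics/raw_side.png")[190:250,235:300]
cv2.imwrite("pics/z4.png",cv2.convertScaleAbs(cv2.resize(K,None,fx=9,fy=9,interpolation=cv2.INTER_CUBIC),alpha=2))
E
```

```text
[ 0.49938279 -0.08602371  0.163     ]
[ 0.49544732 -0.09263568  0.163     ]
[ 0.49157831 -0.099136    0.163     ]
[ 0.47924299 -0.10568842  0.145     ] [ 0.4889189  -0.10105352  0.145     ]
```

View pics/z3.png

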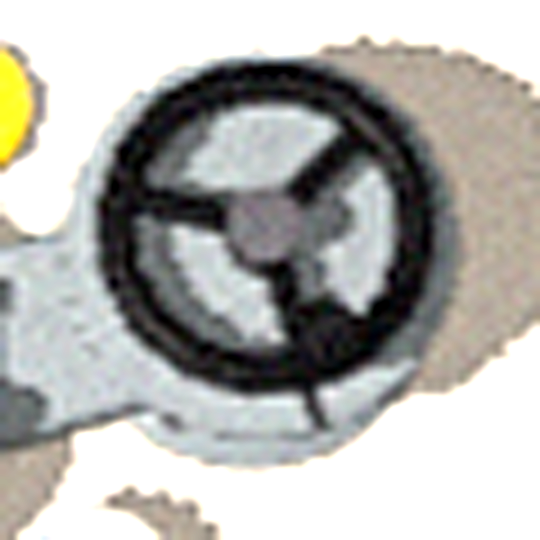

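View pics/z4.png

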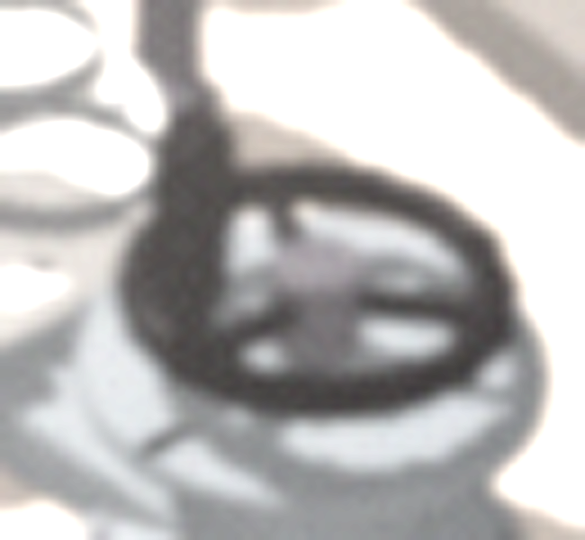

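```bash
python3 - <<'E'
from h import *
print(atz("top",(296.7,196.1),.155),atz("side",(256.1,204.0),.163),atz("side",(255,214),.145))
# mark tip
print("mark",atz("top",(260+320/9,160+425/9),.07), "rimcentre",atz("top",(260+265/9,160+225/9),.09),"hub")
E
python3 - <<'E'
import sys; sys.path.insert(0,'.')
from plant import *
s=state(); print(s["t"],s["tcp_pos"])
E
```

```text
[ 0.48881233 -0.10509932  0.155     ] [ 0.48615938 -0.10463657  0.163     ] [ 0.47941786 -0.11230725  0.145     ]
mark [ 0.47326966 -0.10769327  0.07      ] rimcentre [ 0.53105547 -0.09247009  0.09      ] hub
4.8 [ 0.4863913  -0.10394601  0.13123206]
```

```bash
python3 - <<'E'
from h import *
print(atz("side",(230+265/8,160+385/8),.131),atz("side",(230+230/8,160+388/8),.131),atz("side",(230+265/8,160+385/8),.15))
def box(x,y,hx,hy,z,yaw=2.784):
    tx=np.array([np.cos(yaw),np.sin(yaw),0]);ty=np.array([np.sin(yaw),-np.cos(yaw),0])
    return [np.array([x,y,z])+a*hx*tx+b*hy*ty for a in(-1,1) for b in(-1,1)]
t=(.4864,-.104)
for z in (.131,.19): print(z,((proj("side",box(*t,.009,.0175,z))-[230,160]+.5)*8).round())
E
```

```text
[ 0.51629728 -0.0849605   0.131     ] [ 0.50723748 -0.08159682  0.131     ] [ 0.50123576 -0.1083468   0.15      ]
0.131 [[256. 492.]
 [232. 415.]
 [187. 499.]
 [165. 421.]]
0.19 [[263. 299.]
 [237. 227.]
 [191. 305.]
 [168. 232.]]
```

```bash
python3 - <<'E'
from plant import *
from h import *
p=read_camera("side"); im=cv2.cvtColor(p["img"],cv2.COLOR_RGB2BGR)
a,b,c,d=235,175,275,240
f=lambda I:cv2.convertScaleAbs(cv2.resize((255*(I[b:d,a:c]/255.)**.5).astype('uint8'),None,fx=9,fy=9,interpolation=cv2.INTER_CUBIC),alpha=1.6,beta=-60)
cv2.imwrite("pics/g4.png",cv2.hconcat([f(cv2.imread("pics/raw_side.png")),f(im)]))
E
```

View pics/g4.png

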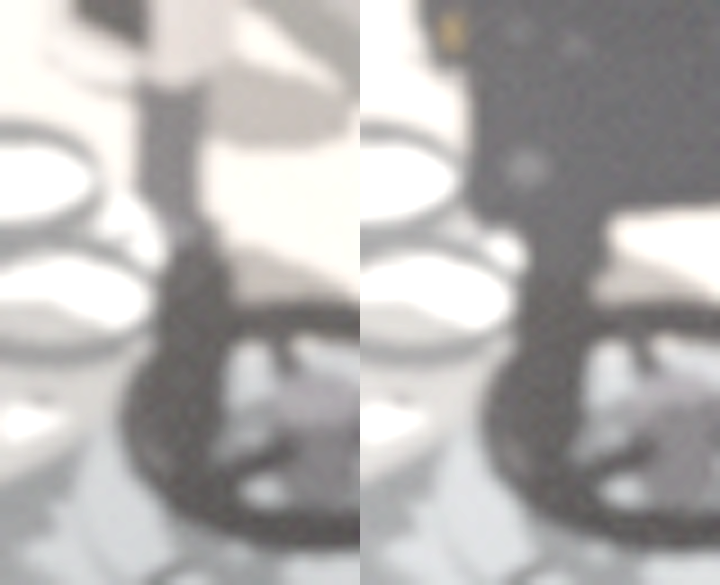

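```bash
python3 - <<'E'
from h import *
def box(x,y,hx,hy,z,yaw=2.784):
    tx=np.array([np.cos(yaw),np.sin(yaw),0]);ty=np.array([np.sin(yaw),-np.cos(yaw),0])
    return [np.array([x,y,z])+a*hx*tx+b*hy*ty for a in(-1,1) for b in(-1,1)]
t=(.4864,-.104)
for z in (.195,): print(z,((proj("side",box(*t,.0375,.0935,z))-[230,160]+.5)*8).round(), ((proj("side",box(*t,.0935,.0375,z))-[230,160]+.5)*8).round())
E
```

```text
0.195 [[452. 451.]
 [288.  64.]
 [123. 480.]
 [ 21.  82.]] [[ 618.  299.]
 [ 536.  148.]
 [-149.  361.]
 [-170.  200.]]
```

```bash
python3 - <<'E'
from h import *
for uv in((248.1,198.7),(285,196)):
    for z in (.195,.21,.22): print(uv,z,atz("side",uv,z).round(4))
from plant import *
p=read_camera("side"); print(p["rvec"],p["tvec"]); p=read_camera("top"); print(p["rvec"],p["tvec"],p["K"])
cv2.imwrite("pics/full_t.png",cv2.cvtColor(p["img"],cv2.COLOR_RGB2BGR)); 
E
```

```text
(248.1, 198.7) 0.195 [ 0.457  -0.1222  0.195 ]
(248.1, 198.7) 0.21 [ 0.4455 -0.1423  0.21  ]
(248.1, 198.7) 0.22 [ 0.4378 -0.1557  0.22  ]
(285, 196) 0.195 [ 0.5251 -0.1486  0.195 ]
(285, 196) 0.21 [ 0.5109 -0.1677  0.21  ]
(285, 196) 0.22 [ 0.5014 -0.1804  0.22  ]
[ 2.08658523 -0.55574922  0.32701485] [-0.47091     0.22765431  0.69408448]
[ 2.08387159 -2.14656246  0.1769598 ] [0.01138923 0.52157424 1.07296189] [[402.76528992   0.         256.96489235]
 [  0.         402.76528992 192.29615724]
 [  0.           0.           1.        ]]
```

View pics/full_t.png

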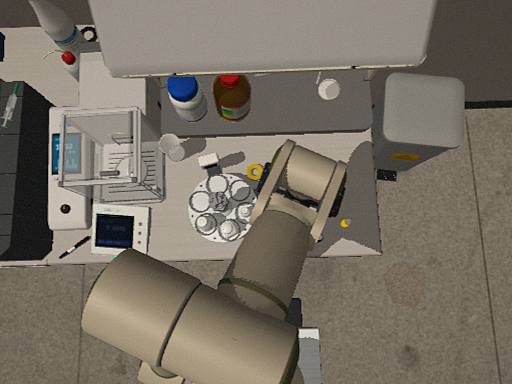

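Emit:
jog_arm --targets '[{"jaw": 1, "travel": [0, 0, -30], "twist": [0, 0, 0]}, {"jaw": 1, "travel": [0, 0, -60], "twist": [0, 0, 0]}, {"jaw": 1, "travel": [0, 0, -60], "twist": [0, 0, 0]}]'

```text
t: 5.2
tcp_pos: [0.4884, -0.1048, 0.1961]
eef_rot: [-3.141, 0.009, 2.784]
force: [0.5, -0.7, 1.0]
opening: 0.007
```

```bash
python3 - <<'E'
from plant import *
from h import *
p=read_camera("side"); im=cv2.cvtColor(p["img"],cv2.COLOR_RGB2BGR)
s=state();t=s["tcp_pos"];print(t,s["opening"],s["force"])
a,b,c,d=225,140,305,235
f=lambda I:cv2.convertScaleAbs(cv2.resize((255*(I[b:d,a:c]/255.)**.5).astype('uint8'),None,fx=6,fy=6,interpolation=cv2.INTER_CUBIC),alpha=1.6,beta=-60)
im=f(im)
u=(proj("side",t)[0]-[a,b]+.5)*6; cv2.circle(im,tuple(int(v) for v in u),3,(0,0,255),-1);print(u)
cv2.imwrite("pics/g5.png",im)
E
```

```text
[ 0.48749453 -0.10441033  0.19354597] 0.003739174904801881 [-0.49458301 -0.73756559 -0.91821141]
[194.55170692 309.539105  ]
```

View pics/g5.png

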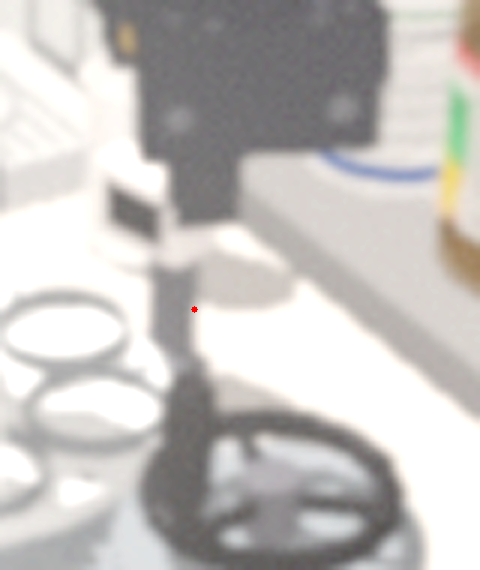

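```bash
python3 - <<'E'
from h import *
for z in (.2,.25,.3): print(z,atz("top",(301.2,188.5),z).round(4),atz("top",(265,175),z).round(4),atz("top",(337.5,202),z).round(4))
# tip candidates now, z .1935
print(atz("side",(225+205/6,140+222/6),.1935))
E
python3 - <<'E'
from plant import *
import cv2
for n in ("top","side"):
    p=read_camera(n); im=cv2.cvtColor(p["img"],cv2.COLOR_RGB2BGR); cv2.imwrite(f"pics/lift_{n}.png",im)
K=cv2.imread("pics/lift_top.png")[130:240,220:360]
cv2.imwrite("pics/lz.png",cv2.resize(K,None,fx=5,fy=5,interpolation=cv2.INTER_CUBIC))
E
```

```text
0.2 [ 0.4991 -0.113   0.2   ] [ 0.5352 -0.0272  0.2   ] [ 0.4636 -0.1976  0.2   ]
0.25 [ 0.4894 -0.1082  0.25  ] [ 0.5235 -0.0269  0.25  ] [ 0.4558 -0.1884  0.25  ]
0.3 [ 0.4797 -0.1034  0.3   ] [ 0.5119 -0.0266  0.3   ] [ 0.4479 -0.1792  0.3   ]
[ 0.52106239 -0.05736682  0.1935    ]
```

View pics/lz.png

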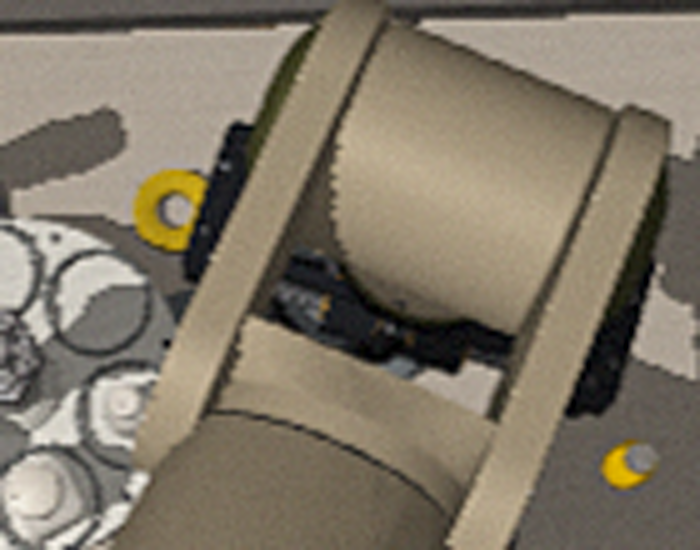

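```bash
python3 - <<'E'
from h import *
t=np.array([.1926,.5152,.2042]);ty=np.array([np.sin(2.784),-np.cos(2.784),0])
for dz in (0,.035): print(proj("side",[t+[0,0,dz],t+ty*.053+[0,0,dz],t-ty*.053+[0,0,dz]]).round(1))
I=cv2.imread("pics/raw_side.png")[20:130,0:100]
cv2.imwrite("pics/st.png",cv2.convertScaleAbs(cv2.resize(I,None,fx=5.5,fy=5.5,interpolation=cv2.INTER_CUBIC),alpha=1.8,beta=20))
E
```

```text
[[ 58.3 114.4]
 [ 63.2 108.3]
 [ 53.  121.1]]
[[ 54.9 102.5]
 [ 60.   96.7]
 [ 49.3 108.7]]
```

View pics/st.png

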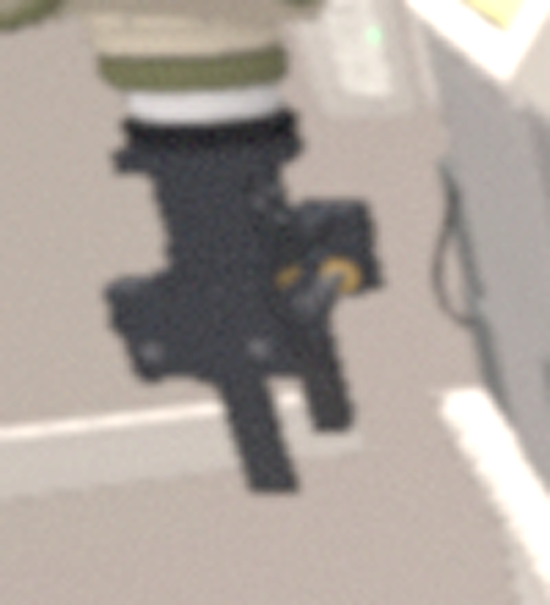

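Emit:
jog_arm --targets '[{"jaw": 0, "travel": [0, 0, 0], "twist": [0, 0, 0]}, {"jaw": 0, "travel": [0, 0, 0], "twist": [0, 0, 0]}, {"jaw": 0, "travel": [0, 0, 0], "twist": [0, 0, 0]}, {"jaw": 0, "travel": [0, 0, 0], "twist": [0, 0, 0]}, {"jaw": 0, "travel": [0, 0, 0], "twist": [0, 0, 0]}, {"jaw": 0, "travel": [0, 0, 0], "twist": [0, 0, 0]}, {"jaw": 0, "travel": [0, 0, 10], "twist": [0, 0, 0]}, {"jaw": 0.2, "travel": [0, 0, 20], "twist": [0, 0, 0]}]'

```text
t: 6.02
tcp_pos: [0.4866, -0.104, 0.1713]
eef_rot: [-3.141, 0.001, 2.784]
force: [0.1, -0.7, -1.0]
opening: 0.585
```

Emit:
jog_arm --targets '[{"jaw": 0.2, "travel": [0, 0, 20], "twist": [0, 0, 0]}, {"jaw": 0.2, "travel": [0, 0, 40], "twist": [0, 0, 0]}, {"jaw": 0.2, "travel": [0, 0, 55], "twist": [0, 0, 0]}, {"jaw": 0.2, "travel": [0, 0, 62], "twist": [0, 0, 0]}, {"jaw": 0.2, "travel": [0, 0, 62], "twist": [0, 0, 0]}]'

```text
t: 6.43
tcp_pos: [0.4858, -0.1037, 0.1081]
eef_rot: [3.141, -0.003, 2.784]
force: [0.3, 0.1, 0.9]
opening: 0.803
```

```bash
python3 - <<'E'
from plant import *
from h import *
p=read_camera("side"); im=cv2.cvtColor(p["img"],cv2.COLOR_RGB2BGR)
s=state();t=s["tcp_pos"];print(s["t"],t,s["opening"],s["force"])
a,b,c,d=225,150,305,245
f=lambda I:cv2.convertScaleAbs(cv2.resize((255*(I[b:d,a:c]/255.)**.5).astype('uint8'),None,fx=6,fy=6,interpolation=cv2.INTER_CUBIC),alpha=1.6,beta=-60)
im=f(im)
for dz in (0,.035):
  u=(proj("side",t+[0,0,dz])[0]-[a,b]+.5)*6; cv2.circle(im,tuple(int(v) for v in u),3,(0,0,255),-1)
cv2.imwrite("pics/g6.png",im)
E
```

```text
6.4833 [ 0.48637701 -0.10392154  0.10917352] 0.7994090195470775 [ 0.22248798 -0.5337589   0.14660973]
```

View pics/g6.png

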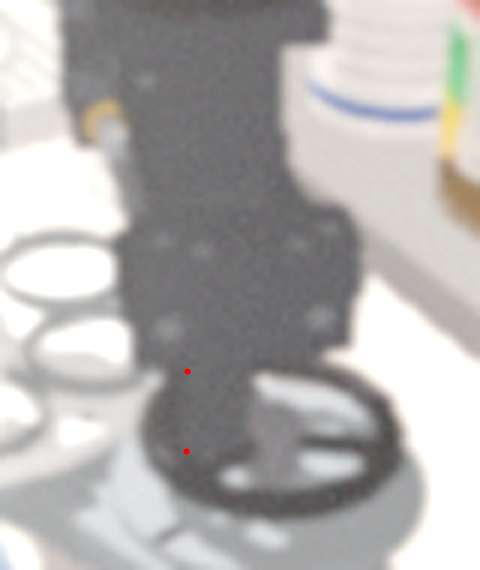

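Emit:
jog_arm --targets '[{"jaw": 0.2, "travel": [0, 0, 6], "twist": [0, 0, 0]}, {"jaw": 0.2, "travel": [0, 0, 13], "twist": [0, 0, 0]}, {"jaw": 1, "travel": [0, 0, 13], "twist": [0, 0, 0]}, {"jaw": 1, "travel": [0, 0, 13], "twist": [0, 0, 0]}, {"jaw": 1, "travel": [0, 0, 13], "twist": [0, 0, 0]}, {"jaw": 1, "travel": [0, 0, 13], "twist": [0, 0, 0]}, {"jaw": 1, "travel": [0, 0, 13], "twist": [0, 0, 0]}, {"jaw": 1, "travel": [0, 0, 13], "twist": [0, 0, 0]}]' --newtons 20

```text
t: 7.15
tcp_pos: [0.4865, -0.104, 0.0964]
eef_rot: [-3.142, 0.0, 2.784]
force: [-0.5, -0.7, -0.6]
opening: 0.372
```

Emit:
jog_arm --targets '[{"jaw": 1, "travel": [0, 0, 0], "twist": [0, 0, 0]}, {"jaw": 1, "travel": [0, 0, 0], "twist": [0, 0, 0]}, {"jaw": 1, "travel": [0, 0, 0], "twist": [0, 0, 0]}, {"jaw": 1, "travel": [0, 0, 0], "twist": [0, 0, 0]}]'

```text
t: 7.48
tcp_pos: [0.4866, -0.1039, 0.0963]
eef_rot: [3.141, 0.0, 2.784]
force: [0.9, 1.4, 1.0]
opening: 0.217
```

```bash
python3 - <<'E'
from plant import *
s=state(); print(s["t"],s["tcp_pos"],s["eef_rot"],s["force"],s["moment"],s["opening"])
E
```

```text
7.4833 [ 0.48657543 -0.1038605   0.09632725] [3.14135333e+00 3.78752607e-04 2.78384811e+00] [0.88632548 1.41146524 1.04379434] [ 0.25341362 -0.18208916  0.07836666] 0.21689557929975778
```

```bash
cat > circ.py <<'E'
import numpy as np,sys
b=float(sys.argv[1]) if len(sys.argv)>1 else .608
r=float(sys.argv[2]) if len(sys.argv)>2 else 45.
P=lambda a:r*np.array([np.cos(b+a),-np.sin(b+a)])
for s in (0,120,240):
    print(s,[tuple((P(np.radians(s+15*k))-P(np.radians(s))).round(1).tolist()) for k in range(1,9)])
E
python3 circ.py
```

```text
0 [(-7.9, -8.7), (-17.8, -15.0), (-29.0, -18.6), (-40.7, -19.1), (-52.2, -16.6), (-62.6, -11.2), (-71.3, -3.3), (-77.7, 6.6)]
120 [(-3.6, 11.2), (-4.1, 22.9), (-1.6, 34.4), (3.8, 44.8), (11.7, 53.5), (21.6, 59.9), (32.8, 63.4), (44.5, 64.0)]
240 [(11.5, -2.5), (21.9, -7.9), (30.6, -15.8), (36.9, -25.7), (40.5, -36.9), (41.0, -48.6), (38.5, -60.1), (33.1, -70.5)]
```

Emit:
jog_arm --targets '[{"jaw": 1, "travel": [-3.7, -4.6, 0], "twist": [0, 0, 0]}, {"jaw": 1, "travel": [-7.9, -8.7, 0], "twist": [0, 0, 0]}, {"jaw": 1, "travel": [-17.8, -15, 0], "twist": [0, 0, 0]}, {"jaw": 1, "travel": [-29, -18.6, 0], "twist": [0, 0, 0]}, {"jaw": 1, "travel": [-40.7, -19.1, 0], "twist": [0, 0, 0]}, {"jaw": 1, "travel": [-52.2, -16.6, 0], "twist": [0, 0, 0]}, {"jaw": 1, "travel": [-62.6, -11.2, 0], "twist": [0, 0, 0]}, {"jaw": 1, "travel": [-62.6, -11.2, 0], "twist": [0, 0, 0]}]'

```text
t: 8.15
tcp_pos: [0.5413, -0.133, 0.0962]
eef_rot: [3.136, -0.005, 2.785]
force: [-4.0, 17.3, 9.7]
opening: 0.213
```

```bash
python3 - <<'E'
from plant import *
from h import *
p=read_camera("side"); im=cv2.cvtColor(p["img"],cv2.COLOR_RGB2BGR)
s=state(); print(s["t"],s["tcp_pos"],s["eef_rot"],s["force"],s["moment"],s["opening"])
a,b,c,d=170,130,310,270
cv2.imwrite("pics/g7.png",cv2.convertScaleAbs(cv2.resize(im[b:d,a:c],None,fx=4.2,fy=4.2,interpolation=cv2.INTER_CUBIC),alpha=1.5))
E
```

```text
8.2 [ 0.54077738 -0.13314651  0.09620734] [ 3.13682278 -0.00441356  2.78526827] [-3.00345174 16.48264857  7.91448042] [2.63304532 0.44988401 0.02832007] 0.21153601832032298
```

View pics/g7.png

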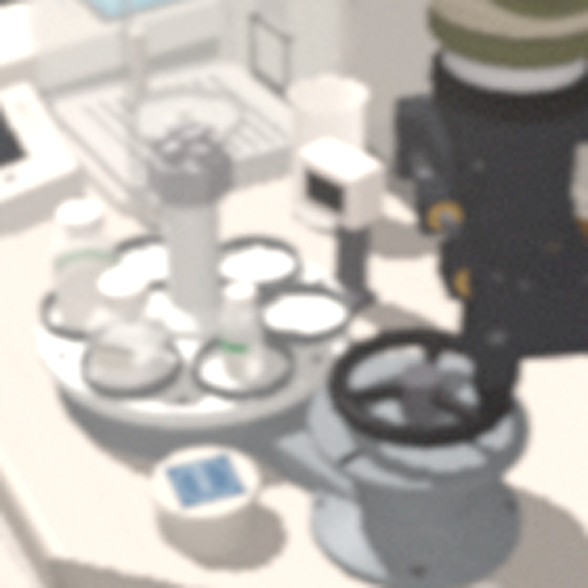

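```bash
cat > arc.py <<'E'
import numpy as np,sys
yaw=2.78375
tx=np.array([np.cos(yaw),np.sin(yaw)]);ty=np.array([np.sin(yaw),-np.cos(yaw)])
def arc(cmd,C,a0,angs,r=.045):
    out=[]
    for a in angs:
        p=np.array(C)+r*np.array([np.cos(np.radians(a)),np.sin(np.radians(a))])
        d=(p-cmd)*1000; out.append((round(d@tx,1),round(d@ty,1)))
    return out
def step(cmd,t): return np.array(cmd)+(t[0]*tx+t[1]*ty)/1000
E
python3 - <<'E'
from arc import *
c=step([.19261,.51516],(-492,-477)); print("home cmd",c)
c=step(c,(-62.6,-11.2)); print(c)
o=arc(c,(.5295,-.0895),0,[284.6,300,315,330,345,360,375,375]); print(o, step(c,o[-1]))
E
```

```text
home cmd [ 0.48637274 -0.1039494 ]
[ 0.54108447 -0.13636586]
[(np.float64(1.4), np.float64(3.0)), (np.float64(-7.5), np.float64(11.2)), (np.float64(-13.7), np.float64(21.2)), (np.float64(-17.1), np.float64(32.4)), (np.float64(-17.5), np.float64(44.2)), (np.float64(-14.9), np.float64(55.6)), (np.float64(-9.4), np.float64(66.0)), (np.float64(-9.4), np.float64(66.0))] [ 0.57300582 -0.07783904]
```

Emit:
jog_arm --targets '[{"jaw": 1, "travel": [1.4, 3, 0], "twist": [0, 0, 0]}, {"jaw": 1, "travel": [-7.5, 11.2, 0], "twist": [0, 0, 0]}, {"jaw": 1, "travel": [-13.7, 21.2, 0], "twist": [0, 0, 0]}, {"jaw": 1, "travel": [-17.1, 32.4, 0], "twist": [0, 0, 0]}, {"jaw": 1, "travel": [-17.5, 44.2, 0], "twist": [0, 0, 0]}, {"jaw": 1, "travel": [-14.9, 55.6, 0], "twist": [0, 0, 0]}, {"jaw": 1, "travel": [-9.4, 66, 0], "twist": [0, 0, 0]}, {"jaw": 1, "travel": [-9.4, 66, 0], "twist": [0, 0, 0]}]'

```text
t: 8.87
tcp_pos: [0.5725, -0.0765, 0.0964]
eef_rot: [-3.141, -0.002, 2.785]
force: [-4.4, 0.2, 3.5]
opening: 0.215
```

```bash
python3 - <<'E'
from plant import *
s=state(); print(s["t"],s["tcp_pos"],s["eef_rot"],s["force"],s["moment"],s["opening"])
from arc import *
c=step([0.54108447,-0.13636586],(-9.4,66))
o=arc(c,(.5295,-.0895),0,[30,45,60,75,90,105,105]); print(c,o, step(c,o[-1]))
E
```

```text
8.8667 [ 0.57245679 -0.07649118  0.09635831] [-3.14055460e+00 -1.65111283e-03  2.78530598e+00] [-4.35574267  0.20635918  3.54762841] [-0.02942984  0.66600575 -0.00103315] 0.2147328340768613
[ 0.57300581 -0.07783905] [(np.float64(8.0), np.float64(8.6)), (np.float64(18.0), np.float64(14.8)), (np.float64(29.2), np.float64(18.2)), (np.float64(41.0), np.float64(18.6)), (np.float64(52.4), np.float64(16.0)), (np.float64(62.8), np.float64(10.5)), (np.float64(62.8), np.float64(10.5))] [ 0.51786157 -0.0460082 ]
```

Emit:
jog_arm --targets '[{"jaw": 1, "travel": [8, 8.6, 0], "twist": [0, 0, 0]}, {"jaw": 1, "travel": [18, 14.8, 0], "twist": [0, 0, 0]}, {"jaw": 1, "travel": [29.2, 18.2, 0], "twist": [0, 0, 0]}, {"jaw": 1, "travel": [41, 18.6, 0], "twist": [0, 0, 0]}, {"jaw": 1, "travel": [52.4, 16, 0], "twist": [0, 0, 0]}, {"jaw": 1, "travel": [62.8, 10.5, 0], "twist": [0, 0, 0]}, {"jaw": 1, "travel": [62.8, 10.5, 0], "twist": [0, 0, 0]}]'

```text
t: 9.45
tcp_pos: [0.5166, -0.046, 0.0964]
eef_rot: [-3.141, 0.001, 2.784]
force: [-0.8, -2.6, -1.4]
opening: 0.22
```

```bash
python3 - <<'E'
from plant import *
s=state(); print(s["t"],s["tcp_pos"],s["eef_rot"],s["force"],s["moment"],s["opening"])
E
```

```text
9.45 [ 0.5166128  -0.04603422  0.09636272] [-3.14051974e+00  6.74595597e-04  2.78395211e+00] [-0.75728056 -2.55193577 -1.43729231] [-0.36228162  0.0437367  -0.01189254] 0.22002146817894933
```

```bash
python3 - <<'E'
import numpy as np
from scipy.optimize import least_squares
P=np.array([[.4866,-.1039],[.5408,-.1331],[.5725,-.0765],[.5166,-.0460]])
F=np.array([[.5,1],[-3,16.5],[-4.4,.2],[-.8,-2.6]])
for k in (0,5e-5,1e-4):
    Q=P+F*k
    s=least_squares(lambda c:np.hypot(*(Q-c[:2]).T)-.045,[.53,-.09]); 
    s2=least_squares(lambda c:np.hypot(*(Q-c[:2]).T)-c[2],[.53,-.09,.045]); print(k,s.x,s.fun,s2.x)
from arc import *
c=step(step([0.54108447,-0.13636586],(-9.4,66)),(62.8,10.5))
C=(.5295,-.0892)
o=arc(c,C,0,[120,135,150,165,180,195,210,225]);print(c,o);c=step(c,o[-1])
o=arc(c,C,0,[240,255,270,285,300,315,330,345]);print(c,o);c=step(c,o[-1])
o=arc(c,C,0,[0,15,30,45,60,75,90,105]);print(c,o);c=step(c,o[-1])
o=arc(c,C,0,[120,135,150,165,180,195,210,225]);print(c,o)
E
```

```text
0 [ 0.52928824 -0.08938823] [8.74430397e-05 2.02210518e-04 9.28206233e-05 2.05415175e-04] [ 0.52928923 -0.08938514  0.04514701]
5e-05 [ 0.52910215 -0.0890629 ] [-2.26035200e-05 -2.71506643e-04 -2.88433064e-05 -2.72606512e-04] [ 0.52910177 -0.08906693  0.04485105]
0.0001 [ 0.52891351 -0.08873693] [-0.00013242 -0.00074332 -0.00014632 -0.00075197] [ 0.52891426 -0.08875157  0.04455625]
[ 0.51786157 -0.0460082 ] [(np.float64(8.7), np.float64(-7.8)), (np.float64(14.9), np.float64(-17.7)), (np.float64(18.4), np.float64(-29.0)), (np.float64(18.8), np.float64(-40.7)), (np.float64(16.1), np.float64(-52.1)), (np.float64(10.6), np.float64(-62.5)), (np.float64(2.6), np.float64(-71.1)), (np.float64(-7.4), np.float64(-77.3))]
[ 0.49771815 -0.12100348] [(np.float64(-11.2), np.float64(-3.5)), (np.float64(-22.9), np.float64(-3.9)), (np.float64(-34.4), np.float64(-1.2)), (np.float64(-44.8), np.float64(4.3)), (np.float64(-53.4), np.float64(12.3)), (np.float64(-59.6), np.float64(22.3)), (np.float64(-63.0), np.float64(33.5)), (np.float64(-63.4), np.float64(45.2))]
[ 0.57293355 -0.10087282] [(np.float64(2.6), np.float64(11.5)), (np.float64(8.1), np.float64(21.9)), (np.float64(16.1), np.float64(30.4)), (np.float64(26.1), np.float64(36.7)), (np.float64(37.3), np.float64(40.1)), (np.float64(49.1), np.float64(40.5)), (np.float64(60.5), np.float64(37.9)), (np.float64(70.9), np.float64(32.4))]
[ 0.51787298 -0.04569218] [(np.float64(8.6), np.float64(-8.1)), (np.float64(14.8), np.float64(-18.0)), (np.float64(18.3), np.float64(-29.3)), (np.float64(18.7), np.float64(-41.0)), (np.float64(16.0), np.float64(-52.4)), (np.float64(10.5), np.float64(-62.8)), (np.float64(2.5), np.float64(-71.4)), (np.float64(-7.5), np.float64(-77.6))]
```

Emit:
jog_arm --targets '[{"jaw": 1, "travel": [8.7, -7.8, 0], "twist": [0, 0, 0]}, {"jaw": 1, "travel": [14.9, -17.7, 0], "twist": [0, 0, 0]}, {"jaw": 1, "travel": [18.4, -29, 0], "twist": [0, 0, 0]}, {"jaw": 1, "travel": [18.8, -40.7, 0], "twist": [0, 0, 0]}, {"jaw": 1, "travel": [16.1, -52.1, 0], "twist": [0, 0, 0]}, {"jaw": 1, "travel": [10.6, -62.5, 0], "twist": [0, 0, 0]}, {"jaw": 1, "travel": [2.6, -71.1, 0], "twist": [0, 0, 0]}, {"jaw": 1, "travel": [-7.4, -77.3, 0], "twist": [0, 0, 0]}]'

```text
t: 10.12
tcp_pos: [0.498, -0.1221, 0.0963]
eef_rot: [3.141, -0.001, 2.783]
force: [4.6, 7.3, 1.9]
opening: 0.218
```

```bash
cat > st.py <<'E'
from plant import *
from h import *
import sys
s=state(); print(s["t"],s["tcp_pos"],s["force"],s["moment"],s["opening"])
if len(sys.argv)>1:
    p=read_camera("side"); im=cv2.cvtColor(p["img"],cv2.COLOR_RGB2BGR)
    p2=read_camera("top"); im2=cv2.cvtColor(p2["img"],cv2.COLOR_RGB2BGR)
    cv2.imwrite(f"pics/raws_{sys.argv[1]}.png",im);cv2.imwrite(f"pics/rawt_{sys.argv[1]}.png",im2)
    f=lambda I:cv2.convertScaleAbs(cv2.resize(I,(400,400),interpolation=cv2.INTER_CUBIC),alpha=1.4)
    cv2.imwrite(f"pics/{sys.argv[1]}.png",cv2.hconcat([f(im[130:270,170:310]),f(im2[130:260,180:310])]))
E
python3 st.py g8
```

```text
10.1167 [ 0.49798397 -0.12208314  0.0962937 ] [4.58816556 7.31245401 1.89949771] [ 1.3039848  -0.7303713   0.01969614] 0.21844742776945908
```

View pics/g8.png

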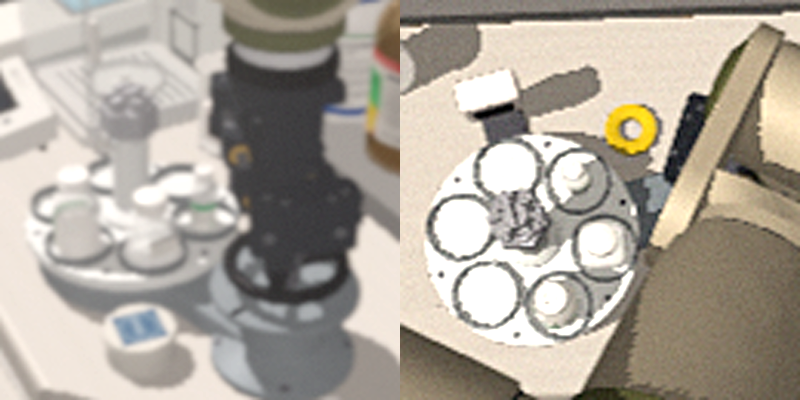

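Emit:
jog_arm --targets '[{"jaw": 1, "travel": [-11.2, -3.5, 0], "twist": [0, 0, 0]}, {"jaw": 1, "travel": [-22.9, -3.9, 0], "twist": [0, 0, 0]}, {"jaw": 1, "travel": [-34.4, -1.2, 0], "twist": [0, 0, 0]}, {"jaw": 1, "travel": [-44.8, 4.3, 0], "twist": [0, 0, 0]}, {"jaw": 1, "travel": [-53.4, 12.3, 0], "twist": [0, 0, 0]}, {"jaw": 1, "travel": [-59.6, 22.3, 0], "twist": [0, 0, 0]}, {"jaw": 1, "travel": [-63, 33.5, 0], "twist": [0, 0, 0]}, {"jaw": 1, "travel": [-63.4, 45.2, 0], "twist": [0, 0, 0]}]'

```text
t: 10.88
tcp_pos: [0.5727, -0.1014, 0.0963]
eef_rot: [-3.14, -0.002, 2.784]
force: [-7.5, -0.2, 6.9]
opening: 0.212
```

Emit:
jog_arm --targets '[{"jaw": 1, "travel": [2.6, 11.5, 0], "twist": [0, 0, 0]}, {"jaw": 1, "travel": [8.1, 21.9, 0], "twist": [0, 0, 0]}, {"jaw": 1, "travel": [16.1, 30.4, 0], "twist": [0, 0, 0]}, {"jaw": 1, "travel": [26.1, 36.7, 0], "twist": [0, 0, 0]}, {"jaw": 1, "travel": [37.3, 40.1, 0], "twist": [0, 0, 0]}, {"jaw": 1, "travel": [49.1, 40.5, 0], "twist": [0, 0, 0]}, {"jaw": 1, "travel": [60.5, 37.9, 0], "twist": [0, 0, 0]}, {"jaw": 1, "travel": [70.9, 32.4, 0], "twist": [0, 0, 0]}]'

```text
t: 11.55
tcp_pos: [0.5177, -0.0456, 0.0963]
eef_rot: [-3.141, 0.001, 2.784]
force: [3.0, -5.1, 1.4]
opening: 0.217
```

Emit:
jog_arm --targets '[{"jaw": 1, "travel": [8.6, -8.1, 0], "twist": [0, 0, 0]}, {"jaw": 1, "travel": [14.8, -18, 0], "twist": [0, 0, 0]}, {"jaw": 1, "travel": [18.3, -29.3, 0], "twist": [0, 0, 0]}, {"jaw": 1, "travel": [18.7, -41, 0], "twist": [0, 0, 0]}, {"jaw": 1, "travel": [16, -52.4, 0], "twist": [0, 0, 0]}, {"jaw": 1, "travel": [10.5, -62.8, 0], "twist": [0, 0, 0]}, {"jaw": 1, "travel": [2.5, -71.4, 0], "twist": [0, 0, 0]}, {"jaw": 1, "travel": [-7.5, -77.6, 0], "twist": [0, 0, 0]}]'

```text
t: 12.22
tcp_pos: [0.4981, -0.1222, 0.0963]
eef_rot: [3.141, -0.0, 2.783]
force: [3.7, 7.4, 3.1]
opening: 0.219
```

Emit:
jog_arm --targets '[{"jaw": 1, "travel": [-11.2, -3.5, 0], "twist": [0, 0, 0]}, {"jaw": 1, "travel": [-22.9, -3.9, 0], "twist": [0, 0, 0]}, {"jaw": 1, "travel": [-34.4, -1.2, 0], "twist": [0, 0, 0]}, {"jaw": 1, "travel": [-44.8, 4.3, 0], "twist": [0, 0, 0]}, {"jaw": 1, "travel": [-53.4, 12.3, 0], "twist": [0, 0, 0]}, {"jaw": 1, "travel": [-59.6, 22.3, 0], "twist": [0, 0, 0]}, {"jaw": 1, "travel": [-63, 33.5, 0], "twist": [0, 0, 0]}, {"jaw": 1, "travel": [-63.4, 45.2, 0], "twist": [0, 0, 0]}]'

```text
t: 12.88
tcp_pos: [0.5728, -0.1014, 0.0962]
eef_rot: [-3.14, -0.003, 2.784]
force: [-9.2, 0.9, 9.8]
opening: 0.216
```

Emit:
jog_arm --targets '[{"jaw": 1, "travel": [2.6, 11.5, 0], "twist": [0, 0, 0]}, {"jaw": 1, "travel": [8.1, 21.9, 0], "twist": [0, 0, 0]}, {"jaw": 1, "travel": [16.1, 30.4, 0], "twist": [0, 0, 0]}, {"jaw": 1, "travel": [26.1, 36.7, 0], "twist": [0, 0, 0]}, {"jaw": 1, "travel": [37.3, 40.1, 0], "twist": [0, 0, 0]}, {"jaw": 1, "travel": [49.1, 40.5, 0], "twist": [0, 0, 0]}, {"jaw": 1, "travel": [60.5, 37.9, 0], "twist": [0, 0, 0]}, {"jaw": 1, "travel": [70.9, 32.4, 0], "twist": [0, 0, 0]}]'

```text
t: 13.55
tcp_pos: [0.5184, -0.0456, 0.0963]
eef_rot: [3.141, 0.001, 2.784]
force: [1.5, 0.6, 3.7]
opening: 0.215
```

```bash
python3 st.py g9; python3 - <<'E'
from arc import *
c=(.51787,-.04569);C=(.5293,-.0892)
o=arc(c,C,0,[120,135,150,165,180,190,194.3,194.3]);print(o, step(c,o[-1]))
E
```

```text
13.55 [ 0.51838041 -0.04556593  0.09631037] [1.53765451 0.63376258 3.6641733 ] [-0.00775736 -0.36262844 -0.00647452] 0.2153073472841623
[(np.float64(8.8), np.float64(-8.1)), (np.float64(15.0), np.float64(-18.1)), (np.float64(18.4), np.float64(-29.3)), (np.float64(18.8), np.float64(-41.1)), (np.float64(16.2), np.float64(-52.5)), (np.float64(12.8), np.float64(-59.6)), (np.float64(11.0), np.float64(-62.4)), (np.float64(11.0), np.float64(-62.4))] [ 0.48571093 -0.10028445]
```

View pics/g9.png

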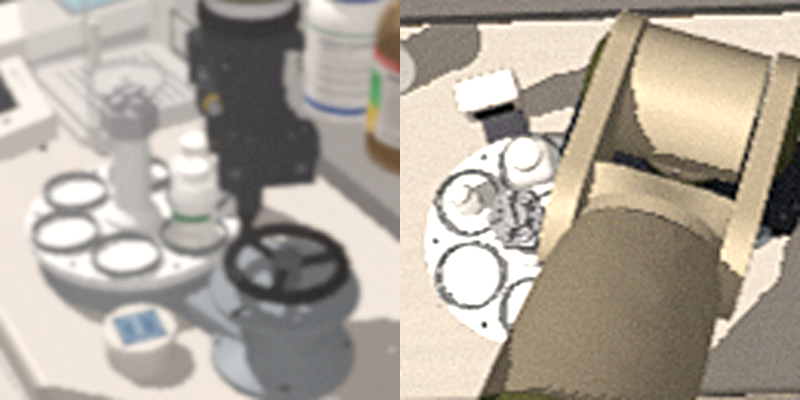

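Emit:
jog_arm --targets '[{"jaw": 1, "travel": [8.8, -8.1, 0], "twist": [0, 0, 0]}, {"jaw": 1, "travel": [15, -18.1, 0], "twist": [0, 0, 0]}, {"jaw": 1, "travel": [18.4, -29.3, 0], "twist": [0, 0, 0]}, {"jaw": 1, "travel": [18.8, -41.1, 0], "twist": [0, 0, 0]}, {"jaw": 1, "travel": [16.2, -52.5, 0], "twist": [0, 0, 0]}, {"jaw": 1, "travel": [12.8, -59.6, 0], "twist": [0, 0, 0]}, {"jaw": 1, "travel": [11, -62.4, 0], "twist": [0, 0, 0]}, {"jaw": 1, "travel": [11, -62.4, 0], "twist": [0, 0, 0]}]'

```text
t: 14.32
tcp_pos: [0.4861, -0.1021, 0.0963]
eef_rot: [-3.14, -0.001, 2.783]
force: [-3.3, -2.7, 7.2]
opening: 0.214
```

Emit:
jog_arm --targets '[{"jaw": 1, "travel": [0, 0, 0], "twist": [0, 0, 0]}, {"jaw": 1, "travel": [0, 0, 0], "twist": [0, 0, 0]}]'

```text
t: 14.48
tcp_pos: [0.486, -0.1016, 0.0963]
eef_rot: [-3.14, -0.001, 2.783]
force: [-3.6, -1.7, 6.9]
opening: 0.213
```

```bash
python3 st.py g10; python3 - <<'E'
from h import *
a=cv2.imread("pics/raw_side.png");b=cv2.imread("pics/raws_g10.png")
f=lambda I:cv2.convertScaleAbs(cv2.resize(I[195:250,240:300],None,fx=6.5,fy=6.5,interpolation=cv2.INTER_CUBIC),alpha=1.8)
cv2.imwrite("pics/g10b.png",cv2.hconcat([f(a),f(b)]))
E
```

```text
14.4833 [ 0.48599597 -0.10160227  0.09625573] [-3.61186775 -1.65319555  6.87396432] [-0.35166204  0.63384193  0.028759  ] 0.21295211634767985
```

View pics/g10.png

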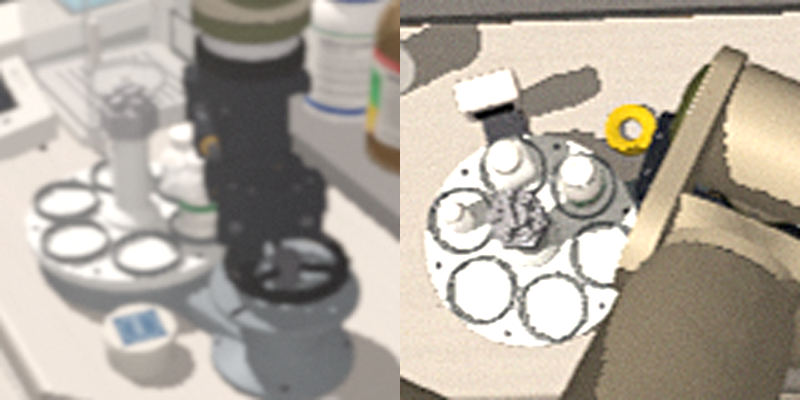

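View pics/g10b.png

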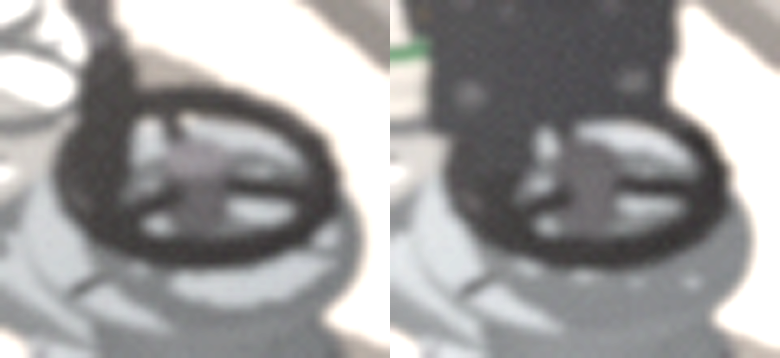

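Emit:
jog_arm --targets '[{"jaw": 0, "travel": [0, 0, 0], "twist": [0, 0, 0]}, {"jaw": 0, "travel": [0, 0, 0], "twist": [0, 0, 0]}, {"jaw": 0, "travel": [0, 0, 0], "twist": [0, 0, 0]}, {"jaw": 0, "travel": [0, 0, 0], "twist": [0, 0, 0]}, {"jaw": 0, "travel": [0, 0, 0], "twist": [0, 0, 0]}, {"jaw": 0, "travel": [0, 0, -20], "twist": [0, 0, 0]}, {"jaw": 0, "travel": [0, 0, -50], "twist": [0, 0, 0]}, {"jaw": 0, "travel": [0, 0, -80], "twist": [0, 0, 0]}]'

```text
t: 15.25
tcp_pos: [0.4853, -0.1001, 0.1768]
eef_rot: [3.141, -0.002, 2.784]
force: [0.3, 0.6, 0.1]
opening: 0.795
```

```bash
python3 st.py g11; python3 - <<'E'
from h import *
a=cv2.imread("pics/raw_side.png");b=cv2.imread("pics/raws_g11.png")
f=lambda I:cv2.convertScaleAbs(cv2.resize(I[190:245,240:300],None,fx=6.5,fy=6.5,interpolation=cv2.INTER_CUBIC),alpha=1.8)
cv2.imwrite("pics/g11b.png",cv2.hconcat([f(a),f(b)]))
E
```

```text
15.25 [ 0.4852917  -0.10006511  0.17680563] [0.33686483 0.61771384 0.09502815] [-0.01492617 -0.05432249  0.00587795] 0.7948978854339458
```

View pics/g11.png

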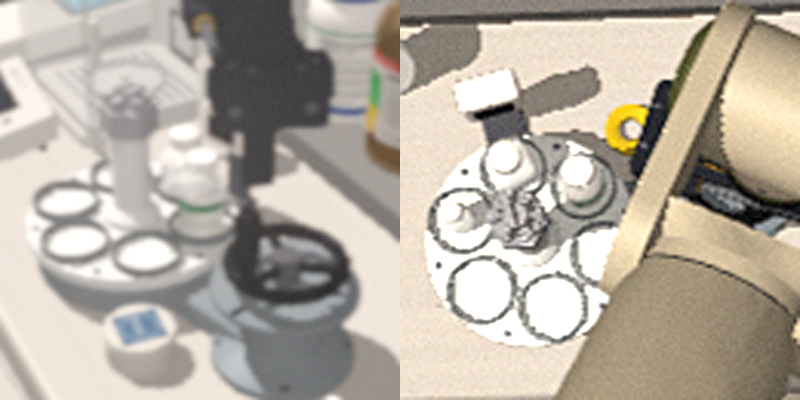

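View pics/g11b.png

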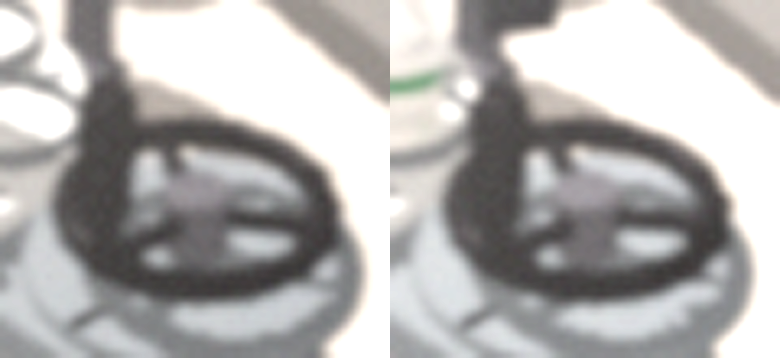

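```bash
python3 - <<'E'
from h import *
a=cv2.imread("pics/raw_top.png");b=cv2.imread("pics/rawt_g11.png");c=cv2.imread("pics/raws_g11.png")
f=lambda I,r:cv2.convertScaleAbs(cv2.resize(I[r[1]:r[1]+34,r[0]:r[0]+34],(400,400),interpolation=cv2.INTER_LANCZOS4),alpha=1.3)
cv2.imwrite("pics/nut.png",cv2.hconcat([f((a.astype(int)+b)//2 .__int__() if 0 else cv2.addWeighted(a,.5,b,.5,0),(202,184)),f(c,(199,152))]))
E
```

```text
(no output)
```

View pics/nut.png

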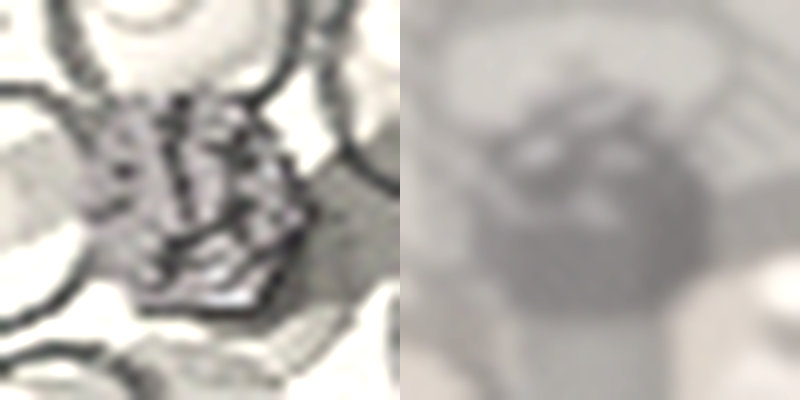

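```bash
python3 - <<'E'
from h import *
a=cv2.imread("pics/raw_top.png");b=cv2.imread("pics/rawt_g11.png");m=cv2.addWeighted(a,.5,b,.5,0)
rx,ry,w=202,184,34
base=cv2.convertScaleAbs(cv2.resize(m[ry:ry+w,rx:rx+w],(390,390),interpolation=cv2.INTER_LANCZOS4),alpha=1.3);S=390/w
rows=[]
for th in (.25,.4,.55):
    im=base.copy()
    for z,col in((.137,(0,0,255)),(.161,(0,255,0))):
        ang=[-th+np.pi/6+k*np.pi/3 for k in range(7)]
        q=[(.0265*np.cos(t),.0265*np.sin(t),z) for t in ang]
        uv=(proj("top",M(.4833,.0907,.2501,q))+[0.5,0.5]-[rx,ry]+[.5,.5])*S
        cv2.polylines(im,[uv.astype(int)],False,col,1,cv2.LINE_AA)
    rows.append(im)
cv2.imwrite("pics/nutfit.png",cv2.resize(cv2.hconcat(rows),(798,266)))
cv2.imwrite("pics/nutfit.png",cv2.hconcat(rows[:2]))
cv2.imwrite("pics/nutfit2.png",rows[2])
E
```

```text
(no output)
```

View pics/nutfit.png

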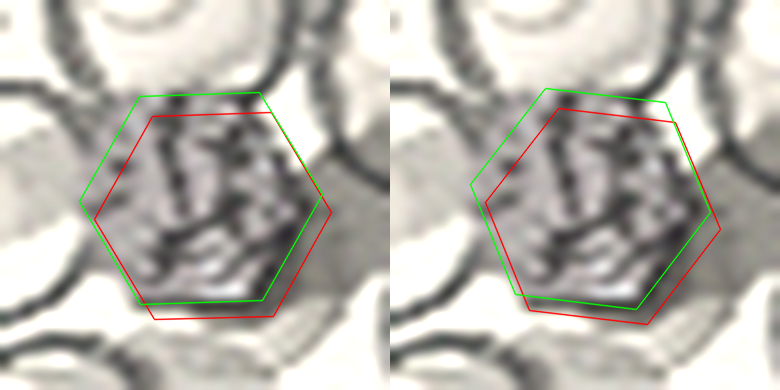

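View pics/nutfit2.png

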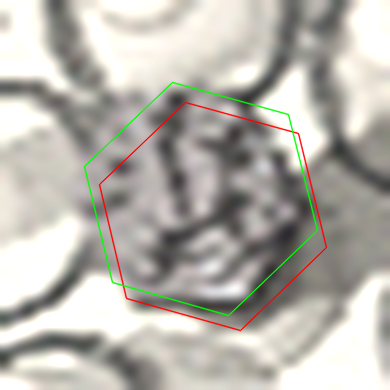

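Emit:
jog_arm --targets '[{"jaw": 0, "travel": [6, 15, 0], "twist": [0, 0, 0.03]}, {"jaw": 0, "travel": [17, 43, 0], "twist": [0, 0, 0.06]}, {"jaw": 0, "travel": [29, 73, 0], "twist": [0, 0, 0.1]}, {"jaw": 0, "travel": [41, 103, 0], "twist": [0, 0, 0.14]}, {"jaw": 0, "travel": [53, 133, 0], "twist": [0, 0, 0.18]}, {"jaw": 0, "travel": [64, 162, 0], "twist": [0, 0, 0.218]}, {"jaw": 0, "travel": [71.5, 181.5, 0], "twist": [0, 0, 0.218]}, {"jaw": 0, "travel": [71.5, 181.5, 0], "twist": [0, 0, 0.218]}]'

```text
t: 16.02
tcp_pos: [0.4816, 0.0979, 0.1755]
eef_rot: [3.142, -0.001, 2.57]
force: [-0.3, -0.8, 0.0]
opening: 0.997
```

```bash
python3 st.py g12; python3 - <<'E'
from plant import *
s=state();print(s["eef_rot"],s["qpos"])
import cv2
a=cv2.imread("pics/raw_top.png");b=cv2.imread("pics/rawt_g12.png");
f=lambda I:cv2.convertScaleAbs(cv2.resize(I[158:218,262:322],(400,400),interpolation=cv2.INTER_CUBIC),alpha=2)
cv2.imwrite("pics/g12b.png",cv2.hconcat([f(a),f(b)]))
E
```

```text
16.0167 [0.48158515 0.09785831 0.17548945] [-0.30618573 -0.76658575  0.02956139] [-0.03155199  0.02630098  0.05144565] 0.9972154674446608
[-3.14081334e+00 -7.31221631e-04  2.56757534e+00] [-4.67780551e-02  3.03582175e-01  1.50416381e+00 -3.14272038e-04
  1.33487071e+00 -1.04348374e+00]
```

View pics/g12.png

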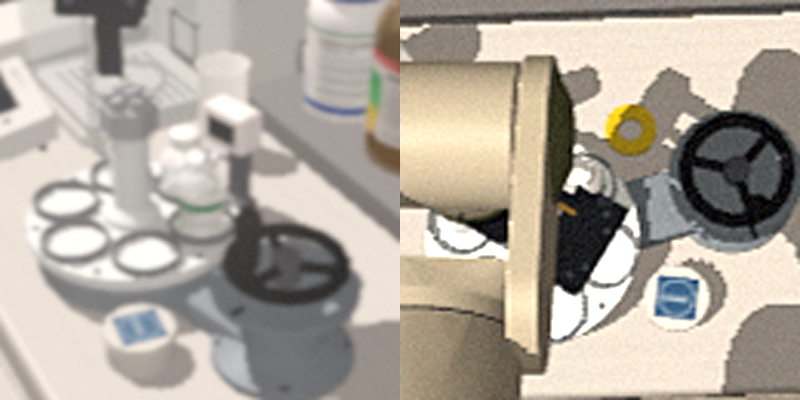

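View pics/g12b.png

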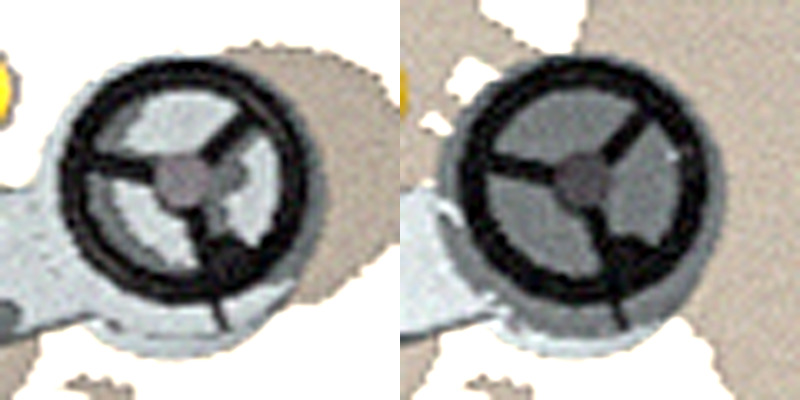

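```bash
python3 - <<'E'
import cv2,numpy as np
def ang(fn,dx=0,dy=0):
    g=cv2.cvtColor(cv2.imread(fn),cv2.COLOR_BGR2GRAY).astype(np.float32)
    c=(262+183/400*60-.5,158+181/400*60-.5)
    p=cv2.warpPolar(cv2.resize(g,None,fx=4,fy=4,interpolation=cv2.INTER_CUBIC),(60,720),((c[0]+dx+.4)*4,(c[1]+dy+.4)*4),60,cv2.WARP_POLAR_LINEAR)
    s=p[:,26:44].mean(1)
    th=np.arange(720)/2
    out=[]
    for a,b in((165,210),(290,335)):
        m=(th>=a)&(th<=b); w=np.clip(np.percentile(s[m],80)-s[m],0,None)**2; out.append(round((w*th[m]).sum()/w.sum(),2))
    return out
for d in((0,0),(.3,0),(0,.3)): print(ang("pics/raw_top.png",*d),ang("pics/rawt_g12.png",*d))
E
```

```text
[np.float64(194.23), np.float64(317.16)] [np.float64(191.44), np.float64(313.71)]
[np.float64(193.93), np.float64(315.58)] [np.float64(190.89), np.float64(312.17)]
[np.float64(195.81), np.float64(315.72)] [np.float64(193.32), np.float64(312.38)]
```

```bash
python3 - <<'E'
import cv2,numpy as np
c=(262+183/400*60-.5,158+181/400*60-.5)
for fn in("pics/raw_top.png","pics/rawt_g12.png"):
    g=cv2.cvtColor(cv2.imread(fn),cv2.COLOR_BGR2GRAY).astype(np.float32)
    p=cv2.warpPolar(cv2.resize(g,None,fx=4,fy=4,interpolation=cv2.INTER_CUBIC),(60,720),((c[0]+.4)*4,(c[1]+.4)*4),60,cv2.WARP_POLAR_LINEAR)
    s=p[:,26:44].mean(1); th=np.arange(720)/2
    print([int(v) for v in s[340:420:4]]); print([int(v) for v in s[580:680:4]])
    for T in (35,40,45,50):
        o=[]
        for a,b in((165,215),(290,340)):
            m=(th>=a)&(th<=b); w=np.clip(T-s[m],0,None); o.append(round(float((w*th[m]).sum()/max(w.sum(),1e-6)),2))
        print(T,o)
E
```

```text
[100, 96, 93, 88, 74, 57, 42, 25, 14, 13, 13, 13, 9, 7, 8, 12, 22, 31, 39, 46]
[103, 104, 104, 102, 97, 88, 73, 55, 37, 22, 12, 7, 5, 5, 6, 10, 15, 23, 32, 40, 48, 52, 58, 63, 67]
35 [193.61, 315.86]
40 [193.7, 316.0]
45 [193.82, 316.16]
50 [193.97, 316.38]
[64, 60, 56, 54, 46, 34, 26, 15, 9, 8, 8, 7, 5, 6, 10, 20, 34, 46, 54, 59]
[62, 63, 63, 62, 58, 52, 41, 28, 15, 7, 3, 3, 3, 3, 4, 11, 20, 31, 42, 49, 55, 59, 61, 63, 63]
35 [191.56, 313.57]
40 [191.47, 313.61]
45 [191.41, 313.66]
50 [191.36, 313.75]
```

Emit:
jog_arm --targets '[{"jaw": 0, "travel": [0, 0, 0], "twist": [0, 0, 0]}, {"jaw": 0, "travel": [0, 0, 15], "twist": [0, 0, 0]}, {"jaw": 0, "travel": [0, 0, 35], "twist": [0, 0, 0]}, {"jaw": 0, "travel": [0, 0, 50], "twist": [0, 0, 0]}, {"jaw": 0, "travel": [0, 0, 50], "twist": [0, 0, 0]}]'

```text
t: 16.53
tcp_pos: [0.481, 0.0935, 0.1237]
eef_rot: [-3.139, -0.004, 2.564]
force: [0.4, -0.1, -0.5]
opening: 1.001
```

```bash
python3 st.py g13; python3 - <<'E'
from h import *
a=cv2.imread("pics/raws_g13.png");
cv2.imwrite("pics/g13b.png",cv2.convertScaleAbs(cv2.resize(a[110:210,170:270],(600,600),interpolation=cv2.INTER_CUBIC),alpha=1.7))
E
```

```text
16.5333 [0.48103906 0.09350767 0.12371715] [ 0.39294668 -0.06968765 -0.47410492] [ 0.02421797  0.05254339 -0.0475956 ] 1.0013638911763167
```

View pics/g13b.png

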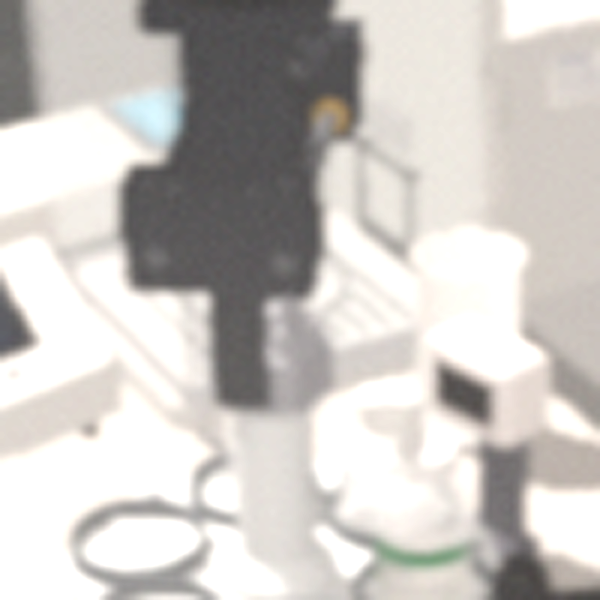

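```bash
python3 - <<'E'
from h import *
for q in [(.452,.049,.159),(.481,.0935,.15),(.4823,.0948,.137),(.4833,.0907,.137)]: print(((proj("side",q)[0]-[170,110]+.5)*6).round(1))
E
```

```text
[240.8 405.9]
[261.4 361.3]
[264.3 387. ]
[270.8 390.7]
```

```bash
python3 - <<'E'
from h import *
for q in [(.4833,.0907,.15),(.4823,.0948,.15),(.4845,.0915,.15),(.4855,.091,.15)]: print(q,proj("side",q)[0].round(1),proj("top",q)[0].round(1))
g=cv2.cvtColor(cv2.imread("pics/raw_side.png"),cv2.COLOR_BGR2GRAY)
for v in (170,174,180,184,188,192): print(v,list(g[v,196:236]))
E
```

```text
(0.4833, 0.0907, 0.15) [214.4 170. ] [219. 201.]
(0.4823, 0.0948, 0.15) [213.3 169.4] [217.4 201.4]
(0.4845, 0.0915, 0.15) [214.7 169.7] [218.7 200.5]
(0.4855, 0.091, 0.15) [215.2 169.7] [218.9 200.1]
170 [np.uint8(136), np.uint8(144), np.uint8(150), np.uint8(149), np.uint8(144), np.uint8(137), np.uint8(133), np.uint8(132), np.uint8(125), np.uint8(112), np.uint8(108), np.uint8(112), np.uint8(116), np.uint8(112), np.uint8(109), np.uint8(107), np.uint8(105), np.uint8(106), np.uint8(113), np.uint8(118), np.uint8(117), np.uint8(111), np.uint8(101), np.uint8(95), np.uint8(90), np.uint8(90), np.uint8(89), np.uint8(87), np.uint8(92), np.uint8(103), np.uint8(114), np.uint8(118), np.uint8(118), np.uint8(117), np.uint8(118), np.uint8(118), np.uint8(117), np.uint8(118), np.uint8(120), np.uint8(118)]
174 [np.uint8(152), np.uint8(148), np.uint8(140), np.uint8(132), np.uint8(128), np.uint8(127), np.uint8(127), np.uint8(125), np.uint8(120), np.uint8(114), np.uint8(107), np.uint8(103), np.uint8(101), np.uint8(98), np.uint8(98), np.uint8(97), np.uint8(97), np.uint8(97), np.uint8(96), np.uint8(98), np
[... 2006 characters left out ...]
(142), np.uint8(133), np.uint8(121), np.uint8(114), np.uint8(109), np.uint8(108), np.uint8(106)]
192 [np.uint8(173), np.uint8(169), np.uint8(162), np.uint8(151), np.uint8(145), np.uint8(135), np.uint8(117), np.uint8(122), np.uint8(148), np.uint8(169), np.uint8(176), np.uint8(175), np.uint8(170), np.uint8(156), np.uint8(137), np.uint8(127), np.uint8(125), np.uint8(125), np.uint8(125), np.uint8(125), np.uint8(126), np.uint8(124), np.uint8(122), np.uint8(121), np.uint8(116), np.uint8(110), np.uint8(103), np.uint8(103), np.uint8(107), np.uint8(101), np.uint8(93), np.uint8(101), np.uint8(114), np.uint8(128), np.uint8(140), np.uint8(152), np.uint8(160), np.uint8(165), np.uint8(165), np.uint8(165)]
```

Emit:
jog_arm --targets '[{"jaw": 0, "travel": [-2, -0.5, 12], "twist": [0, 0, 0]}, {"jaw": 0.3, "travel": [-2, -0.5, 24], "twist": [0, 0, 0]}, {"jaw": 1, "travel": [-2, -0.5, 24], "twist": [0, 0, 0]}, {"jaw": 1, "travel": [-2, -0.5, 24], "twist": [0, 0, 0]}, {"jaw": 1, "travel": [-2, -0.5, 24], "twist": [0, 0, 0]}, {"jaw": 1, "travel": [-2, -0.5, 24], "twist": [0, 0, 0]}, {"jaw": 1, "travel": [-2, -0.5, 24], "twist": [0, 0, 0]}, {"jaw": 1, "travel": [-2, -0.5, 24], "twist": [0, 0, 0]}]' --newtons 12

```text
t: 17.3
tcp_pos: [0.4845, 0.0939, 0.1029]
eef_rot: [3.139, 0.001, 2.566]
force: [0.3, 0.8, 2.1]
opening: 0.525
```

```bash
python3 st.py g14; python3 - <<'E'
from h import *
a=cv2.imread("pics/raws_g14.png");
cv2.imwrite("pics/g14b.png",cv2.convertScaleAbs(cv2.resize(a[110:210,170:270],(600,600),interpolation=cv2.INTER_CUBIC),alpha=1.7))
E
```

```text
17.3 [0.484504   0.09386096 0.10288932] [0.29805057 0.79685072 2.14644291] [0.02836151 0.02988097 0.13807889] 0.5248488739486206
```

View pics/g14b.png

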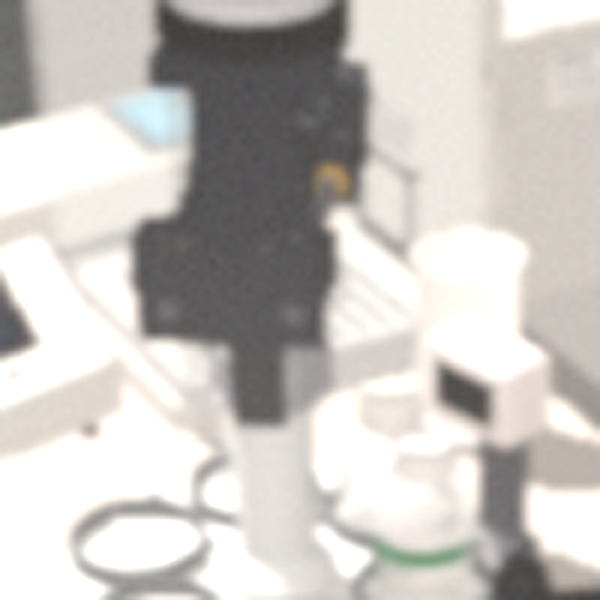

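Emit:
jog_arm --targets '[{"jaw": 1, "travel": [0, 0, 0], "twist": [0, 0, 0]}, {"jaw": 1, "travel": [0, 0, 0], "twist": [0, 0, 0.08]}, {"jaw": 1, "travel": [0, 0, 0], "twist": [0, 0, 0.19]}, {"jaw": 1, "travel": [0, 0, 0], "twist": [0, 0, 0.3]}, {"jaw": 1, "travel": [0, 0, 0], "twist": [0, 0, 0.41]}, {"jaw": 1, "travel": [0, 0, 0], "twist": [0, 0, 0.5]}]' --newtons 45

```text
t: 17.9
tcp_pos: [0.4843, 0.0936, 0.1029]
eef_rot: [3.14, 0.0, 2.061]
force: [1.2, 2.8, 3.5]
opening: 0.52
```

```bash
python3 st.py; python3 -c "
from plant import *
s=state();print(s['eef_rot'],s['qpos'])"
```

```text
17.9 [0.48434365 0.09362301 0.10289588] [1.20807016 2.78779523 3.54108716] [ 0.47896688 -0.11115713  0.17538952] 0.5198611931987235
[3.13974759e+00 4.31055634e-04 2.06070947e+00] [-4.98988584e-02  3.87075350e-01  1.61420172e+00  6.37165805e-04
  1.13851141e+00 -5.40078813e-01]
```

Emit:
jog_arm --targets '[{"jaw": 1, "travel": [0, 0, 0], "twist": [0, 0, 0.11]}, {"jaw": 1, "travel": [0, 0, 0], "twist": [0, 0, 0.19]}, {"jaw": 1, "travel": [0, 0, 0], "twist": [0, 0, 0.25]}, {"jaw": 1, "travel": [0, 0, 0], "twist": [0, 0, 0.25]}, {"jaw": 1, "travel": [0, 0, 0], "twist": [0, 0, 0.25]}]'

```text
t: 18.32
tcp_pos: [0.4842, 0.0936, 0.1029]
eef_rot: [3.14, -0.0, 1.817]
force: [0.8, 3.8, 5.4]
opening: 0.522
```

```bash
python3 st.py g15; python3 -c "
from plant import *
s=state();print(s['eef_rot'],s['qpos'])"
```

```text
18.3167 [0.48422527 0.09359065 0.10287304] [0.78002979 3.84877775 5.379792  ] [ 0.57734114 -0.08312166 -0.17132259] 0.5221004136923539
[ 3.13983882e+00 -2.07878948e-04  1.81785265e+00] [-5.00567235e-02  3.87011314e-01  1.61437520e+00  7.84349972e-04
  1.13859012e+00 -2.97440834e-01]
```

View pics/g15.png

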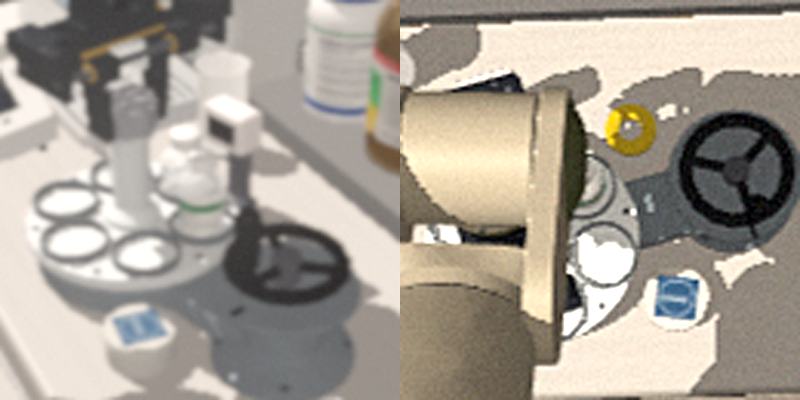

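Emit:
jog_arm --targets '[{"jaw": 0, "travel": [0, 0, 0], "twist": [0, 0, 0]}, {"jaw": 0, "travel": [0, 0, 0], "twist": [0, 0, 0]}, {"jaw": 0, "travel": [0, 0, 0], "twist": [0, 0, 0]}, {"jaw": 0, "travel": [0, 0, 0], "twist": [0, 0, 0]}, {"jaw": 0, "travel": [0, 0, -10], "twist": [0, 0, 0]}, {"jaw": 0, "travel": [0, 0, -35], "twist": [0, 0, 0]}, {"jaw": 0, "travel": [0, 0, -65], "twist": [0, 0, 0]}, {"jaw": 0, "travel": [0, 0, -90], "twist": [0, 0, 0]}]'

```text
t: 19.08
tcp_pos: [0.4836, 0.0931, 0.1937]
eef_rot: [-3.141, 0.0, 1.816]
force: [-0.1, 0.4, 0.5]
opening: 1.0
```

Emit:
jog_arm --targets '[{"jaw": 0, "travel": [15, -11, 0], "twist": [0, 0, 0]}, {"jaw": 0, "travel": [40, -29, 0], "twist": [0, 0, 0]}, {"jaw": 0, "travel": [65, -47, 0], "twist": [0, 0, 0]}, {"jaw": 0, "travel": [90, -66, 0], "twist": [0, 0, 0]}, {"jaw": 0, "travel": [115, -84, 0], "twist": [0, 0, 0]}, {"jaw": 0, "travel": [140, -102, 0], "twist": [0, 0, 0]}, {"jaw": 0, "travel": [158, -115, 0], "twist": [0, 0, 0]}, {"jaw": 0, "travel": [158, -115, 0], "twist": [0, 0, 0]}]'

```text
t: 19.75
tcp_pos: [0.3309, 0.2201, 0.1923]
eef_rot: [-3.141, -0.0, 1.819]
force: [0.3, 0.6, 0.2]
opening: 1.001
```

```bash
python3 st.py g16
```

```text
19.75 [0.33093454 0.22007243 0.19227475] [0.32412382 0.59783164 0.24464886] [-0.02722046 -0.02887128 -0.03657469] 1.001120249830849
```

View pics/g16.png

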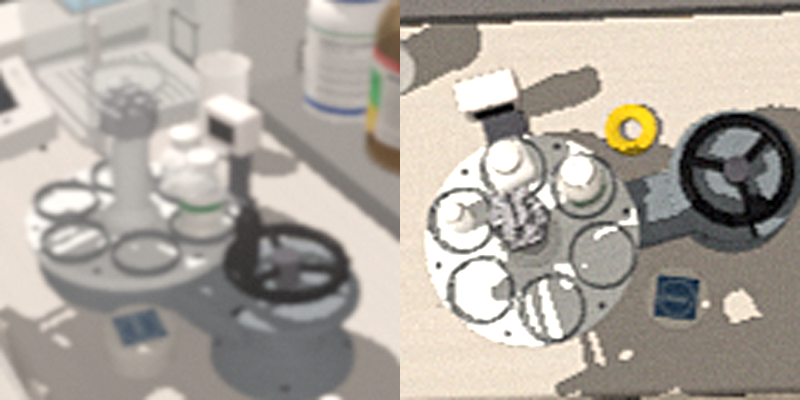

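Table, bottle and bystanders look right. Now a check of the nut's slots against the score and of the crank against its mark.

```bash
python3 - <<'E'
from h import *
m=cv2.imread("pics/rawt_g16.png")
rx,ry,w=202,184,34;S=390/w
base=cv2.convertScaleAbs(cv2.resize(m[ry:ry+w,rx:rx+w],(390,390),interpolation=cv2.INTER_LANCZOS4),alpha=1.4)
im=base.copy()
y=.245
for z,col in((.137,(0,0,255)),(.161,(0,255,0))):
    q=[(.0265*np.cos(t),.0265*np.sin(t),z) for t in np.pi/6+np.arange(7)*np.pi/3]
    uv=(proj("top",M(.4833,.0907,y,q))+.5-[rx,ry]+.5)*S
    cv2.polylines(im,[uv.astype(int)],False,col,1,cv2.LINE_AA)
uv=(proj("top",M(.4833,.0907,y,[(-.021,0,.173),(.021,0,.173)]))+.5-[rx,ry]+.5)*S
cv2.line(im,*[tuple(int(v) for v in p) for p in uv],(255,0,0),1)
cv2.imwrite("pics/nf.png",cv2.hconcat([base,im]))
a=cv2.imread("pics/raw_top.png")
f=lambda I:cv2.convertScaleAbs(cv2.resize(I[158:218,262:322],(400,400),interpolation=cv2.INTER_CUBIC),alpha=2)
cv2.imwrite("pics/g16b.png",cv2.hconcat([f(a),f(m)]))
E
```

```text
(no output)
```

View pics/nf.png

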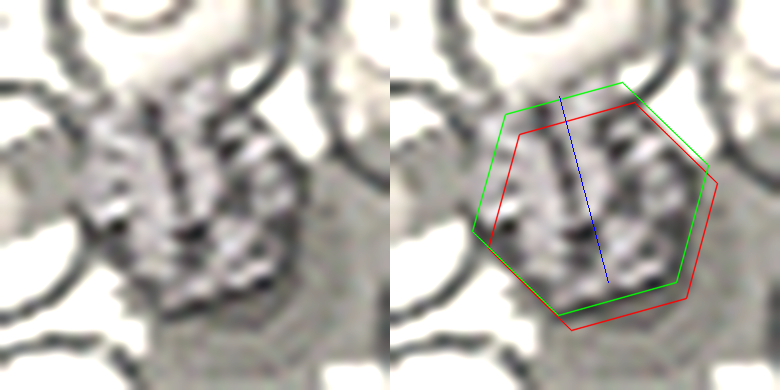

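View pics/g16b.png

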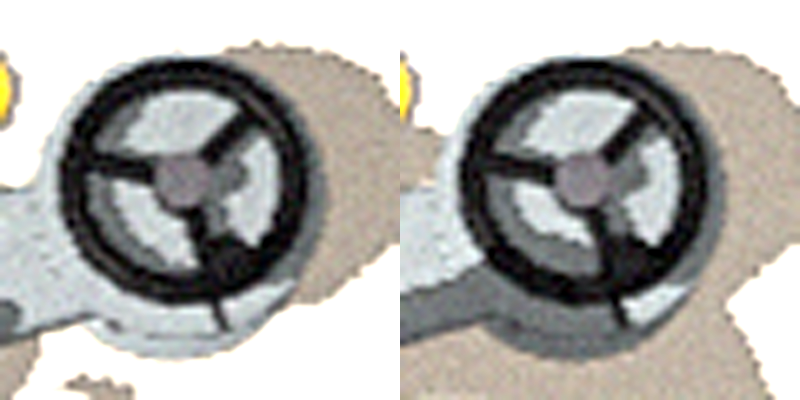

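```bash
python3 - <<'E'
import cv2,numpy as np
c=(262+183/400*60-.5,158+181/400*60-.5)
S=[]
for fn in("pics/raw_top.png","pics/rawt_g16.png"):
    g=cv2.cvtColor(cv2.imread(fn),cv2.COLOR_BGR2GRAY).astype(np.float32)
    p=cv2.warpPolar(cv2.resize(g,None,fx=4,fy=4,interpolation=cv2.INTER_CUBIC),(60,720),((c[0]+.4)*4,(c[1]+.4)*4),60,cv2.WARP_POLAR_LINEAR)
    s=p[:,26:44].mean(1); th=np.arange(720)/2; S.append(np.clip(s,0,60))
    for T in (30,40,):
        print(T,[round(float((np.clip(T-s[m],0,None)*th[m]).sum()/np.clip(T-s[m],0,None).sum()),2) for m in [(th>=a)&(th<=b) for a,b in((165,215),(290,340),(50,100))]])
E
```

```text
30 [193.61, 315.73, 70.67]
40 [193.7, 316.0, 70.3]
30 [192.79, 314.31, 69.43]
40 [192.64, 314.6, 69.09]
```

```bash
python3 -c "
from plant import *
print(job_done())"
```

```text
the job is handed in; nothing more can be done
None
```

I turned the handwheel three whole turns anticlockwise, so the square bottle now stands in front of the reader. I then tightened the castle nut clockwise by about 0.75 rad to the next slot, let go and moved the arm clear. The job was handed in at about 20 s of the 72 s allowed.

**Last checks (camera pictures):**
- **Bottle and containers:** the square bottle is at the reader. All three containers are still standing in their cups.
- **Nut:** the hexagon and two slots line up with the score on the spindle. The gripper's final angle came within about 0.002 rad of the angle I aimed for.
- **Bystanders:** the tin and tape show no sign of having moved; I saw no change in the beaker but did not measure it.
- **Crank:** the wheel spokes measure about 1.2° (about 1 mm at the grip) past home, anticlockwise. I left this, because correcting it after the nut would have broken the order you asked for.

**Things that did not go as expected:**
- **Fingertip height:** the real fingertips sit about 35 mm above the reported TCP. My first grasp of the grip therefore closed on air above it. I found the offset in the pictures and allowed for it from then on.
- **Wheel centre:** my first estimate from the pictures was about 4 mm off. That caused a side force of about 17 N in the first quarter turn, which I corrected; readings after that were at most about 14 N.

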